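Swing down the upper hatch of the slot car store with the hooked pole

TASK

Take the hooked pole from its rest, pass its hook up through the eye on the shut yellow hatch of the car store and swing the hatch down with it, smoothly, to its stop; keep bearing down on the stop for a second with about 8 N, and never load the hatch with more than 14 N. Then unhook, leaving the hatch down, and lay the pole back in its rest, hook up as it lay. Touch the hatch with the pole only, and do not disturb the lorry, car, bumper block or tin base.

Things in the scene. Friction and masses are not known exactly. Their poses are not given: they have to be found in the camera images.
- store: Fixed red and wood car store, 250 mm wide, 200 mm high behind the hinge (x -5 to 135; posts to 285), with aluminium slide (70 mm wide, from 95 mm high below the hatch down to x = -190) and green track section (x -420 to -180, 160 mm wide, 10 mm thick). Origin on the table below the hinge line; -x looks out of its front towards the robot, y along the hinge, z up. Cheek edges at y = +-125 flank the hatch.
- hinge (a point): Middle of the hatch's hinge line, 200 mm above the table; fixed, axes as the store's.
- hatch: Yellow panel, 200 mm wide (y), 116 mm from hinge to lip, 8 mm thick; origin on the hinge line. Shut it leans out 40 to 57 deg from upright; it turns about y, lip coming out to -x and down, to a hard stop set somewhere 10 to 20 deg below level, which only feel can tell. The stiff hinge stays where left: about 2 to 4 N down at the eye moves it; a steady 5 N or more is felt only on the stop.
- eye (a point): Centre of the hatch's eye: a flat oblong loop of red 5 mm wire at the middle of the lip, opening 14 mm wide along y and about 33 mm long from lip to outer cross-bar. Its outer end points about 30 deg up with the hatch shut, 30 deg down when open. Axes turn with the hatch and equal the store's when it leans out 45 deg.
- eye_bar (a point): Middle of the eye's outer cross-bar (5 mm wire along y), on its centre line, 155 mm from the hinge line. Seen from the hinge it stands 4 deg further round than the panel: 44 to 61 deg from upright when shut, 104 to 114 deg on the stop (38 to 62 mm below the hinge). Axes as the eye's.
- pole: Loose hooked pole, 120 g: wooden handle 20 x 20 mm, x -85 to 60, with a black grip block 60 x 20 x 34 mm about the origin; x towards the hook, z the way the hook points (up in the rest). An 8 mm steel rod goes on to x = 95, bends up to z = 32 and then 10 mm back to the handle (centre lines): a hook 18 mm long over all, its underside at z = 28 to go over the eye's bar, with 24 mm clear below.
- hook_top (a point): Top bend of the hook: point x = 95, z = 32 mm in the pole's frame, on the rod's centre line. When hooked, the eye's bar lies 6.5 mm or more towards the handle from it and 6.5 mm below it. Axes as the pole's.
- rest: Fixed dark wooden pole rest, either on the left or on the right. Origin on the table under the middle of the pole's black grip block; two 10 mm thick forked uprights at x = -66 and x = 49 with flared notches 25 mm wide, their floors 60 mm high, ears up to 85 mm. The pole lies along the rest's x with its axis 70 mm above the table.
- lorry: Loose yellow plastic transporter lorry 240 x 80 x 96 mm, long along x, origin under its centre; leave alone.
- car: Loose chrome racing car 130 x 56 x 43 mm, long along x, standing on the track section, origin under its centre; leave alone.
- bumper: Loose orange rubber bumper block 60 x 30 x 30 mm beside the slide, origin under its centre; leave alone.
- tin_base: Loose blue tin base of a pit crew figure, bare: disc 52 mm across, 10 mm thick, with an upright tab to 22 mm, beside the slide; origin under its centre; leave alone.
Things that resemble listed ones, but are neither listed nor needed, are in the scene too. What is meant by the pole is not purple, and is the larger of those in its own colour.

How it is judged (in metres and radians):
On the way, in this order (a step that is already met when the one before it is completed fails the run):
1. the hook is up through the eye, on the hatch side of its outer bar, with the hatch still up (y of hook_top in the frame of eye_bar between -0.009 and 0.009 m and x of hook_top in the frame of eye_bar between 0.002 and 0.034 m and z of hook_top in the frame of eye_bar between 0.003 and 0.03 m and z of eye_bar in the frame of store above 0.25 m), for 0.1 s.
2. the hook, in the eye, bears the hatch down on its stop with 5 to 14 N for half a second (distance between hook_top and eye_bar below 0.022 m and y of hook_top in the frame of eye_bar between -0.009 and 0.009 m and z of eye_bar in the frame of store below 0.167 m and contact force between pole and hatch above 5 N), for 0.5 s.
At the end, for the whole second after the job is handed in: The hatch stays down, the eye's outer bar at least 33 mm below the hinge; the pole lies released and still in both notches of its rest, hook up, within 25 mm lengthwise of its place (z of eye_bar in the frame of store below 0.167 m and z of pole in the frame of rest between 0.064 and 0.076 m and horizontal distance between pole and rest below 0.025 m and angle between pole's own z axis and vertical below 0.12 rad and angle between the x axis of pole and the x axis of rest, either way round below 0.12 rad and linear speed of pole below 0.02 m/s and contact force between the fingers and pole below 0.1 N); the robot touches nothing.
It fails at once if the pole loads the hatch with more than 14 N (contact force between pole and hatch above 14 N).
It fails at once if the robot itself touches the hatch (contact force between any of the fingers, the arm and hatch above 0.5 N).
It fails at once if the hatch is slammed (faster than 2 rad/s) (angular speed of hatch above 2 rad/s).
It fails at once if the lorry, car, bumper block or tin base is moved more than 15 mm (distance of any of lorry, car, bumper, tin_base from where it was at the start of the episode above 0.015 m).
It also fails if it takes over 72 s, if anything falls off the work surface, if the arm or the gripper's body presses on something with over 40 N, if the wrist force passes 120 N, or if a joint passes its speed limit or range.

ROBOT

A 7-joint arm with a two-finger parallel gripper is mounted at the origin on the work surface. World frame = base frame: x ahead of the robot, y to its left, z up, the work surface at z = 0. Lengths are in m, angles in degrees, forces in N, time in s.
With the tool pointing down it reaches from about 0.425 to 0.875 m from the base axis. Payload 4.7 kg.
Tool frame: the origin (TCP) lies at the very end of the fingers, on their centre line; the grasp point (between the pads) lies 19 mm behind it (pinch_z is the distance from the TCP to the grasp point, in m); z points along the fingers, y is the direction in which the jaws open and shut (so a half turn about z gives the same grasp; the last joint's range is limited). The gripper opens to 87 mm and grips with 3 to 60 N. Pads are 19 mm wide; open, the fingers measure 117 mm over their backs; the gripper's body (75 mm by 190 mm) begins 51 mm behind the grasp point.
Start: joints at [69.506, 18.392, -4.016, 83.108, 1.295, 78.541, -3.26], TCP at [0.236, -0.606, 0.223] pointing down, gripper open.
Joint ranges: [-163.93, 163.93], [-17.29, 119.83], [-79.2, 71.16], [3.27, 140.29], [-89.18, 269.18], [5.43, 117.66], [-154.24, 154.24]. Speed limits (degrees/s): [147.25, 147.25, 180, 180, 180, 180, 180].

INTERFACE

Orientations are given as [roll, pitch, yaw] about the fixed x, y, z axes, in that order (R = Rz(yaw) Ry(pitch) Rx(roll)).
In Python, from cell import get_obs, read_camera, camera_params, sign_off, pinch_z gives the robot as it stands.
- The arm moves only by the shell command python3 -m handwheel 'ROWS' [FORCE]. ROWS is JSON, a list of rows, each a list of 5 numbers: the finger opening in m, from 0 to 0.087, then the shift along the tool's x, y, z in m, then the turn about the tool's z in rad. In form: [[jaw, tx, ty, tz, twist], ...]. A call has 1 to 20 rows; each row is the pose to reach, as a shift and turn from the pose commanded when the call began, along the tool's axes at that moment; what a row does not reach only later rows make up. A row lasts 1/10 s, in which the tool goes at most 50 mm and 8.59 degrees, less where a joint would pass 70% of its speed; a pose out of reach is approached as far as the arm can. A call with a gripper value outside its range is refused whole. The fingers move at their own pace and stop on an object; FORCE is the grip in N (left out, the last holds). Time passes only in rows, so rows that repeat a pose let the fingers close. It gives the time, the measured TCP pose, the force and the opening at its end, in the units of the state.
- get_obs(): the state, without advancing time (a new reading comes with each control period).
- read_camera(name): name is "side" or "top" or "wrist"; returns the picture (384x512x3 uint8, blue, green, red); there is no depth.
- camera_params(name): a dict with "camera_matrix" (3x3 intrinsics, pixels), "k1" (the pictures are not rectified: a ray, as slopes to the right and down, at radius r is drawn at 1 + k1 r^2 times it, then the intrinsics apply), "R" (3x3) and "t" (3): a world point X has camera coordinates R X + t. Camera axes: x right, y down, z forward; pixel columns grow to the right and rows downward; lengths in m; the calibration is good to about 2 mm. A picture is of the moment at which its call begins: read the wrist's pose just before it. camera_params takes no time and is no camera call; for the wrist camera it gives the pose at the moment of the call.
- sign_off(): hands the job in, once; it reports no verdict.
The state is a dict: "time_s": time; "qpos": joint angles; "joint_velocities": joint speeds; "effort": joint torques, N m; "tool_pos": TCP position; "tool_rot": TCP orientation; "force": force on the tool from outside, world axes, zero at the start; "wrist_torque": the same for the moment, N m; "grip_width": finger opening in m.
Only numpy, scipy, OpenCV 4.12 (cv2) and the standard library are available. Lean on these libraries where they do the work, as an engineer would, in place of code of your own. Each camera call takes 0.05 s, during which the arm holds its last target.

## Working session

There is one attempt and no reset: what is moved stays moved. The work goes in short steps, Python scripts to look and compute and a shell command to move; the robot and the scene stay as the last step left them, time stands still between calls to the robot, and variables do not carry over. Pictures are saved under pics/ and viewed, and the job is handed in when it is done.

```bash
ls; mkdir -p pics
python3 - <<'E'
from cell import *
import cv2
print(get_obs(), pinch_z)
for n in ("side","top","wrist"):
    p=camera_params(n); print(n,p)
    cv2.imwrite(f"pics/{n}0.png",read_camera(n))
E
```

```text
pics
{'time_s': 0.0, 'qpos': array([69.5043928 , 18.43923387, -4.01558444, 83.17632318,  1.29603626,
       78.5409393 , -3.26012746]), 'joint_velocities': array([ 0.01757045, -0.11195047, -0.00784177,  0.01199738, -0.1052528 ,
       -0.00464988,  0.02688843]), 'effort': array([ 4.48967503e-04, -4.91286993e+01, -4.03566342e-01, -3.12529993e+01,
       -6.39283005e-02,  4.38176352e-02,  1.83660800e-04]), 'tool_pos': array([ 0.2358905 , -0.6050776 ,  0.22144711]), 'tool_rot': array([-1.79888808e+02,  6.84090434e-03,  2.13055246e+01]), 'force': array([ 1.09646336, -0.6754811 ,  0.20068543]), 'wrist_torque': array([ 0.03238994, -0.01500371, -0.03199575]), 'grip_width': 0.08690531465950364} 0.0187
side {'camera_matrix': array([[407.57012768,   0.        , 260.4918824 ],
       [  0.        , 407.57012768, 185.75937067],
       [  0.        ,   0.        ,   1.        ]]), 'k1': 0.014866665497027254, 'R': array([[ 0.94689339, -0.32139757,  0.00982432],
       [-0.21829745, -0.6649753 , -0.71425071],
       [ 0.23609138,  0.67417465, -0.69982098]]), 't': array([-0.5462676 ,  0.28862465,  1
[... 164 characters left out ...]
       ,   1.        ]]), 'k1': -0.02066802915340969, 'R': array([[ 0.01201074, -0.99985381,  0.01216939],
       [-0.99155026, -0.01348132, -0.12902069],
       [ 0.12916589, -0.01051693, -0.99156723]]), 't': array([0.04235847, 0.61090792, 1.4016987 ])}
wrist {'camera_matrix': array([[339.87344366,   0.        , 253.4486282 ],
       [  0.        , 339.87344366, 190.76118692],
       [  0.        ,   0.        ,   1.        ]]), 'k1': -0.0685651100917277, 'R': array([[ 3.62547660e-01, -9.31965166e-01, -3.51427930e-04],
       [-9.04090441e-01, -3.51795482e-01,  2.42611651e-01],
       [-2.26229238e-01, -8.76405637e-02, -9.70123427e-01]]), 't': array([-0.64888028, -0.02791745,  0.38910867])}
```

View pics/side0.png

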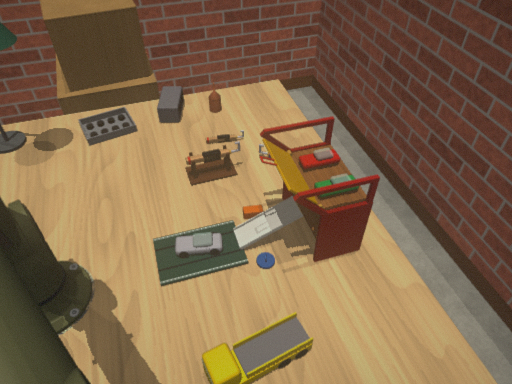

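View pics/top0.png

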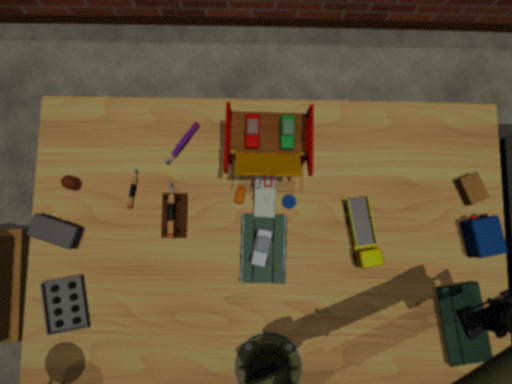

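View pics/wrist0.png

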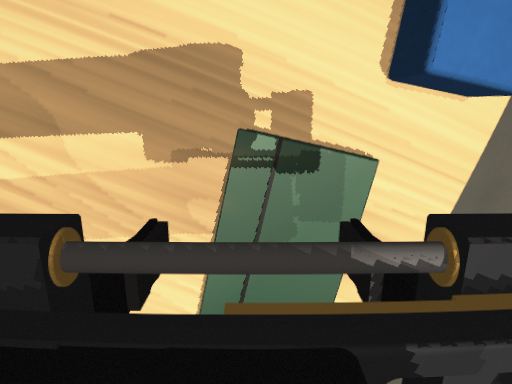

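Run:
```python
import cv2,numpy as np
t=cv2.imread('pics/top0.png');s=cv2.imread('pics/side0.png')
a=cv2.resize(t[110:250,115:215],None,fx=4,fy=4,interpolation=cv2.INTER_CUBIC)
b=cv2.resize(s[115:195,175:255],None,fx=5,fy=5,interpolation=cv2.INTER_CUBIC)
c=np.zeros((560,800,3),np.uint8);c[:,:400]=a;c[:400,400:]=b
cv2.imwrite('pics/crop1.png',c)
a=cv2.resize(t[90:220,210:330],None,fx=4,fy=4,interpolation=cv2.INTER_CUBIC)
cv2.imwrite('pics/crop2.png',a)
b=cv2.resize(s[105:275,230:390],None,fx=3.5,fy=3.5,interpolation=cv2.INTER_CUBIC)
cv2.imwrite('pics/crop3.png',b)
```

```text
(no output)
```

View pics/crop1.png

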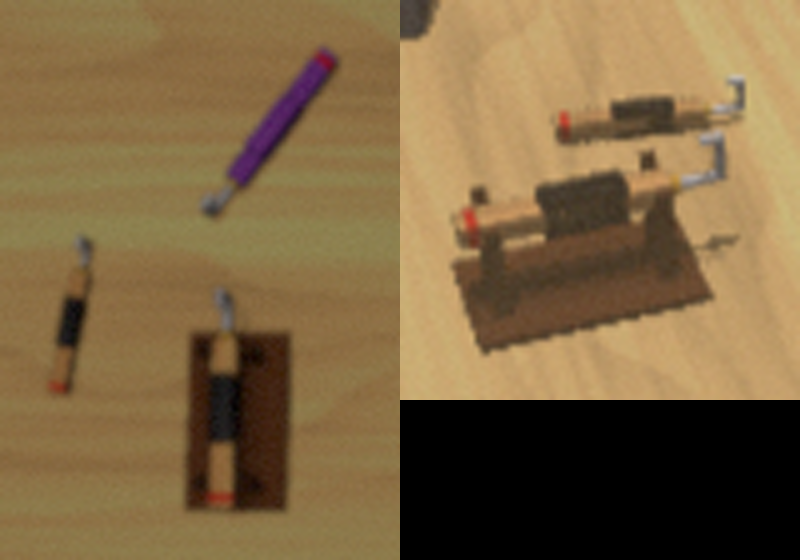

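View pics/crop2.png

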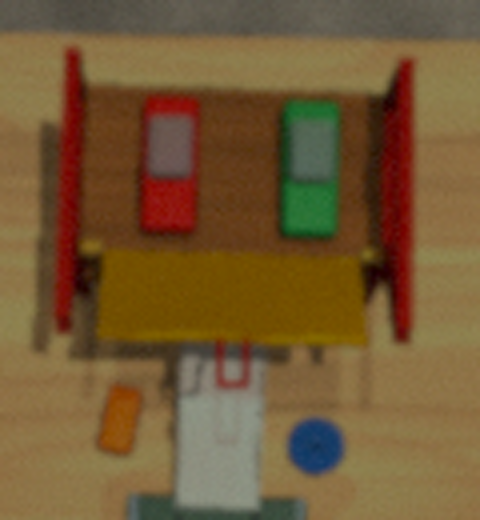

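View pics/crop3.png

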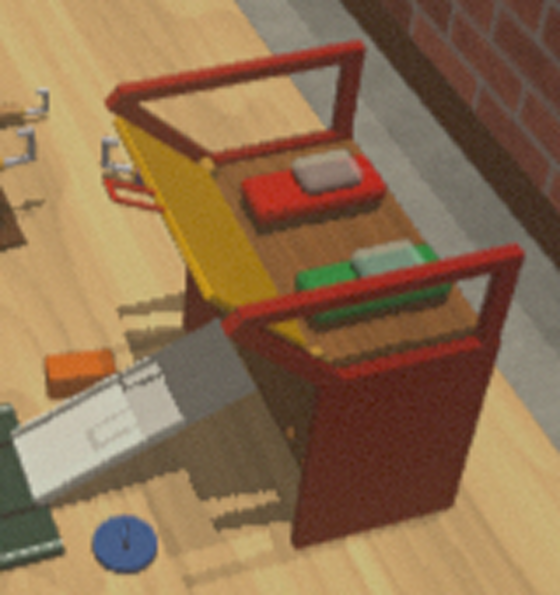

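```bash
cat > h.py <<'E'
import numpy as np, cv2
from scipy.spatial.transform import Rotation as Ro
from scipy.optimize import least_squares
from cell import *
def proj(X,p):
    c=np.asarray(X,float)@p['R'].T+p['t']; s=c[...,:2]/c[...,2:]
    r2=(s**2).sum(-1,keepdims=True); s=s*(1+p['k1']*r2)
    K=p['camera_matrix']; return s@K[:2,:2].T+K[:2,2]
def ray(px,p):
    K=p['camera_matrix']; d=(np.asarray(px,float)-K[:2,2])/np.diag(K)[:2]; s=d.copy()
    for _ in range(20): s=d/(1+p['k1']*(s**2).sum())
    v=p['R'].T@np.append(s,1); return -p['R'].T@p['t'], v/np.linalg.norm(v)
def atz(px,p,z):
    o,v=ray(px,p); return o+v*(z-o[2])/v[2]
def tri(obs): # list of (px,params)
    A=np.zeros((3,3));b=np.zeros(3)
    for px,p in obs:
        o,v=ray(px,p);M=np.eye(3)-np.outer(v,v);A+=M;b+=M@o
    return np.linalg.solve(A,b)
def pose():
    o=get_obs(); return o['tool_pos'],Ro.from_euler('xyz',o['tool_rot'],degrees=True).as_matrix(),o
def local(d,R): # world vec->tool
    return R.T@np.asarray(d)
E
python3 - <<'E'
from h import *
T=camera_params('top');S=camera_params('side');W=camera_params('wrist')
pos,R,o=pose()
C=-W['R'].T@W['t']; print('cam in tool',R.T@(C-pos),'look',R.T@W['R'][2],'imgx',R.T@W['R'][0])
print('R',R.round(3))
g=lambda x,y:(115+x/4,110+y/4)
for n,q in dict(tail=(222,502),blkback=(224,440),blkfront=(224,374),hooktip=(224,296)).items():
    print(n,atz(g(*q),T,.087 if 'blk' in n else .08 if n=='tail' else .102))
g2=lambda x,y:(210+x/4,90+y/4)
g3=lambda x,y:(230+x/3.5,105+y/3.5)
for n,a,b in [('eyebarmid',(233,385),(122,193)),('lipL',(98,338),(115,120)),('lipR',(365,345),(208,300))]:
    print(n,tri([(g2(*a),T),(g3(*b),S)]))
print('hingeL',atz(g2(100,250),T,.2),atz(g2(365,258),T,.2))
print('cheek tops front',atz(g2(64,330),T,.285),atz(g2(403,340),T,.285))
for n,q in dict(slideL=(177,505),slideR=(262,508)).items(): print(n,atz(g2(*q),T,.012))
for n,q,z in [('car',(262,247),.04),('car rear',(258,266),.04),('car front',(266,230),.04),('trackL',(240,281),.01),('trackR',(286,281),.01),('bump',(240,194),.03),('tin',(289,201),.015)]: print(n,atz(q,T,z))
E
```

```text
cam in tool [ 0.06683952 -0.00070267 -0.16249526] look [-0.24249224  0.00118757  0.97015262] imgx [-8.33842818e-04  9.99998626e-01 -1.43252341e-03]
R [[ 0.932  0.363 -0.001]
 [ 0.363 -0.932  0.001]
 [-0.    -0.002 -1.   ]]
tail [0.43990521 0.33277301 0.08      ]
blkback [0.49138735 0.33169889 0.087     ]
blkfront [0.54678282 0.33380115 0.087     ]
hooktip [0.6109318  0.33339475 0.102     ]
eyebarmid [0.58568482 0.01493912 0.29686191]
lipL [0.61819894 0.11396301 0.27974181]
lipR [ 0.61605218 -0.08195054  0.27592026]
hingeL [0.70019111 0.11719442 0.2       ] [ 0.69685036 -0.09131598  0.2       ]
cheek tops front [0.62190473 0.1388179  0.285     ] [ 0.61799809 -0.10843329  0.285     ]
slideL [0.51209475 0.05257475 0.012     ]
slideR [ 0.51039479 -0.02267857  0.012     ]
car [0.40502901 0.0248628  0.04      ]
car rear [0.34049345 0.03789759 0.04      ]
car front [0.46340577 0.01161429 0.04      ]
trackL [0.2866518  0.09929266 0.01      ]
trackR [ 0.28836302 -0.06069471  0.01      ]
bump [0.58858715 0.1038204  0.03      ]
tin [ 0.56761146 -0.07015365  0.015     ]
```

```bash
python3 -m handwheel '[[0.087,0,0,-0.05,0],[0.087,0.04,-0.02,-0.1,0.04],[0.087,0.08,-0.04,-0.14,0.08],[0.087,0.12,-0.06,-0.14,0.12],[0.087,0.16,-0.08,-0.14,0.16],[0.087,0.2,-0.1,-0.14,0.2],[0.087,0.24,-0.12,-0.14,0.24],[0.087,0.28,-0.145,-0.14,0.28],[0.087,0.32,-0.17,-0.14,0.32],[0.087,0.357,-0.19,-0.14,0.36],[0.087,0.37,-0.23,-0.14,0.387],[0.087,0.385,-0.275,-0.14,0.387],[0.087,0.4,-0.32,-0.14,0.387],[0.087,0.42,-0.365,-0.14,0.387],[0.087,0.43,-0.41,-0.14,0.387],[0.087,0.44,-0.45,-0.14,0.387],[0.087,0.4525,-0.489,-0.14,0.387],[0.087,0.4525,-0.489,-0.14,0.387],[0.087,0.4525,-0.489,-0.14,0.387]]'
python3 - <<'E'
from h import *
print(get_obs()); p=camera_params('wrist'); im=read_camera('wrist'); cv2.imwrite('pics/w1.png',im); np.save('w1.npy',p)
E
```

```text
time_s: 2.05
tool_pos: [0.4798, 0.0152, 0.3626]
tool_rot: [179.9, -0.0, -0.7]
force: [0.4, -0.9, -0.7]
grip_width: 0.087
{'time_s': 2.05, 'qpos': array([ 28.49716606,  -3.5663704 , -31.44035194,  91.42122468,
        -1.79980767,  91.61553814, -93.67211515]), 'joint_velocities': array([ 1.33808723,  0.86348115,  2.76786487, -0.03835554,  0.69610476,
        0.01732717,  0.15100979]), 'effort': array([-1.50953740e+00, -2.53113216e+01, -6.76707141e-01, -3.21214020e+01,
       -3.40257268e-01, -6.05635741e-02, -2.74981518e-02]), 'tool_pos': array([0.47981142, 0.01522065, 0.36256951]), 'tool_rot': array([ 1.79940227e+02, -1.00703909e-02, -7.27371232e-01]), 'force': array([ 0.42542336, -0.89584085, -0.6651645 ]), 'wrist_torque': array([-0.00473255,  0.00234183, -0.00264728]), 'grip_width': 0.08700862519674721}
```

View pics/w1.png

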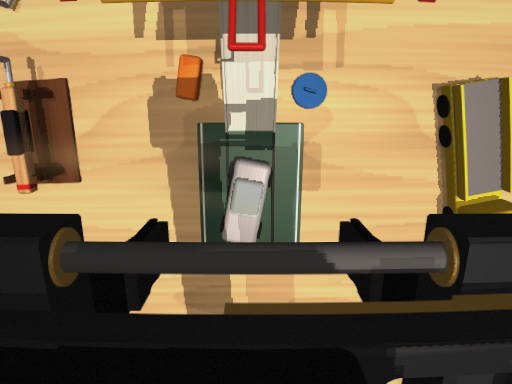

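Run:
```python
import cv2,numpy as np
w=cv2.imread('pics/w1.png');s=cv2.imread('pics/side0.png');t=cv2.imread('pics/top0.png')
a=cv2.resize(w[0:60,200:300],None,fx=8,fy=8,interpolation=cv2.INTER_CUBIC)
b=cv2.resize(s[140:175,250:290],None,fx=10,fy=10,interpolation=cv2.INTER_CUBIC)
c=cv2.resize(t[165:200,250:285],None,fx=10,fy=10,interpolation=cv2.INTER_CUBIC)
cv2.imwrite('pics/c4.png',a);cv2.imwrite('pics/c5.png',np.hstack([b,c]))
```

```text
(no output)
```

View pics/c4.png

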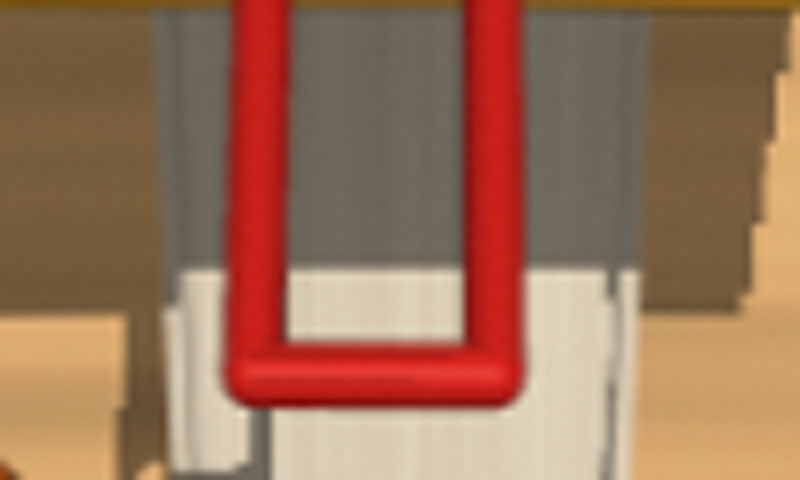

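View pics/c5.png

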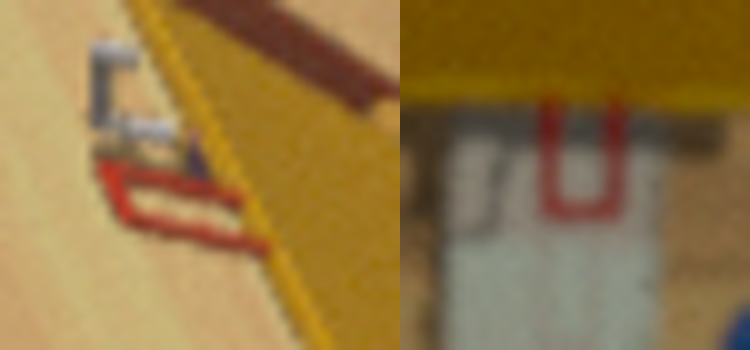

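Run:
```python
from h import *
T=camera_params('top');S=camera_params('side');W=np.load('w1.npy',allow_pickle=True).item()
w,s,t=(246.3,46.4),(260.95,158.65),(267.7,185.7)
for l in ([(w,W),(s,S),(t,T)],[(w,W),(s,S)],[(w,W),(t,T)],[(s,S),(t,T)]):
    X=tri(l);print(X,[ (proj(X,p)-np.array(q)).round(1) for q,p in [(w,W),(s,S),(t,T)]])
# pole from wrist picture: handle tail (26,190), etc.
for n,q,z in [('trackL',(200,124),.01),('trackR',(302,124),.01),('slidecornL',(226,131),.012),('slideR',(274,131),.012),('bump',(189,77),.03),('tin',(309,91),.01)]: print(n,atz(q,W,z))
```

```text
[0.58227584 0.01842449 0.30087901] [array([1. , 1.2]), array([ 0.4, -0.1]), array([-0.3,  0.1])]
[0.58230334 0.01918458 0.30013158] [array([-0.2,  1.3]), array([ 0.3, -0.1]), array([-0.5,  0.1])]
[0.57950534 0.01861526 0.32286586] [array([ 0.1, -0.2]), array([-0.6, -7. ]), array([-0.,  0.])]
[0.58179712 0.01784144 0.30133136] [array([1.9, 1.8]), array([ 0.3, -0.1]), array([-0.1,  0.3])]
trackL [0.52184881 0.09466798 0.01      ]
trackR [ 0.51974735 -0.05779159  0.01      ]
slidecornL [0.51097216 0.05593387 0.012     ]
slideR [ 0.5099772  -0.01576513  0.012     ]
bump [0.58808254 0.10405501 0.03      ]
tin [ 0.56752609 -0.06731331  0.01      ]
```

```bash
python3 -m handwheel '[[0.087,0.005,-0.045,0,0],[0.087,0.01,-0.09,0,0],[0.087,0.015,-0.135,0.01,0],[0.087,0.02,-0.18,0.03,0],[0.087,0.025,-0.225,0.05,0],[0.087,0.03,-0.265,0.07,0],[0.087,0.036,-0.3,0.09,0],[0.087,0.036,-0.318,0.11,0],[0.087,0.036,-0.318,0.11,0],[0.087,0.036,-0.318,0.11,0],[0.087,0.036,-0.318,0.11,0]]'
python3 - <<'E'
from h import *
p=camera_params('wrist'); im=read_camera('wrist'); cv2.imwrite('pics/w2.png',im); np.save('w2.npy',p)
E
```

```text
time_s: 3.2
tool_pos: [0.5225, 0.3298, 0.2534]
tool_rot: [180.0, -0.1, -1.1]
force: [-1.0, -0.2, -0.3]
grip_width: 0.0872
```

View pics/w2.png

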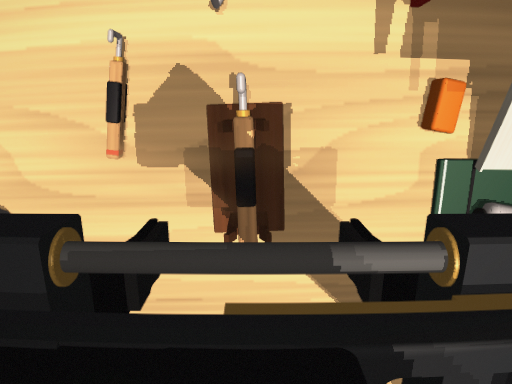

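Run:
```python
import cv2,numpy as np
w=cv2.imread('pics/w2.png')
cv2.imwrite('pics/c6.png',cv2.resize(w[65:245,190:300],None,fx=3.3*1,fy=3.3,interpolation=cv2.INTER_CUBIC))
```

```text
(no output)
```

View pics/c6.png

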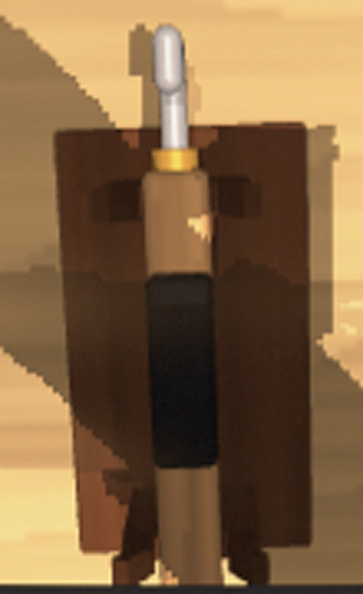

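Run:
```python
from h import *
W=np.load('w2.npy',allow_pickle=True).item()
g=lambda x,y:(190+x/3.3-.35,65+y/3.3-.35)
P={}
for n,q,z in [('bf',(180,275),.087),('bb',(187,467),.087),('bfL',(147,275),.087),('bfR',(212,275),.087),('bbL',(154,467),.087),('bbR',(219,467),.087),('hf',(176,170),.08),('hook far',(165,24),.106),('hook near',(169,93),.102),
 ('upF L',(95,200),.085),('upFR',(260,197),.085),('upBL',(125,530),.085),('upBR',(257,525),.085),('base TL',(55,130),.01),('base TR',(305,124),.01),('base BR',(313,545),.01),('base BL',(80,552),.01)]:
    P[n]=atz(g(*q),W,z);print(n,P[n].round(4))
```

```text
bf [0.55   0.3387 0.087 ]
bb [0.4914 0.3381 0.087 ]
bfL [0.5502 0.3484 0.087 ]
bfR [0.5499 0.3294 0.087 ]
bbL [0.4915 0.3482 0.087 ]
bbR [0.4912 0.3283 0.087 ]
hf [0.5801 0.3393 0.08  ]
hook far [0.6188 0.3405 0.106 ]
hook near [0.6012 0.3401 0.102 ]
upF L [0.5722 0.363  0.085 ]
upFR [0.5721 0.315  0.085 ]
upBL [0.4706 0.358  0.085 ]
upBR [0.4715 0.3168 0.085 ]
base TL [0.5932 0.3837 0.01  ]
base TR [0.5934 0.2955 0.01  ]
base BR [0.4363 0.2925 0.01  ]
base BL [0.4352 0.3822 0.01  ]
```

```bash
python3 -m handwheel '[[0.087,0.02,-0.0084,0.03,-0.033],[0.087,0.02,-0.0084,0.07,-0.033],[0.087,0.02,-0.0084,0.11,-0.033],[0.087,0.02,-0.0084,0.13,-0.033],[0.087,0.02,-0.0084,0.13,-0.033],[0.087,0.02,-0.0084,0.13,-0.033]]' 60
python3 - <<'E'
from h import *
p=camera_params('wrist'); im=read_camera('wrist'); cv2.imwrite('pics/w3.png',im); np.save('w3.npy',p)
E
```

```text
time_s: 3.85
tool_pos: [0.5422, 0.3393, 0.1241]
tool_rot: [-180.0, -0.1, 0.9]
force: [0.1, 0.5, 0.1]
grip_width: 0.0867
```

View pics/w3.png

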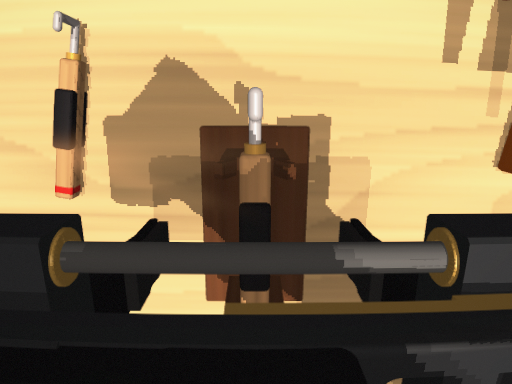

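Run:
```python
from h import *
W=np.load('w3.npy',allow_pickle=True).item()
for n,q,z in [('bfL',(239,204),.087),('bfR',(271,204),.087),('hf',(254.5,153),.08),('bbL',(240,290),.087),('bbR',(270,290),.087),('hookfar',(256,88),.106),('hooknear',(255.5,122),.102)]:
  print(n,atz(q,W,z).round(4))
```

```text
bfL [0.5505 0.349  0.087 ]
bfR [0.5508 0.3295 0.087 ]
hf [0.581 0.34  0.08 ]
bbL [0.4918 0.3481 0.087 ]
bbR [0.4921 0.3284 0.087 ]
hookfar [0.618  0.3399 0.106 ]
hooknear [0.6006 0.3399 0.102 ]
```

```bash
python3 -m handwheel '[[0.087,0,0,0.035,0],[0.087,0,0,0.072,0],[0.087,0,0,0.072,0],[0.05,0,0,0.072,0],[0.03,0,0,0.072,0],[0.0,0,0,0.072,0],[0.0,0,0,0.072,0],[0.0,0,0,0.072,0],[0.0,0,0,0.072,0],[0.0,0,0,0.072,0]]' 60
```

```text
time_s: 4.9
tool_pos: [0.541, 0.3398, 0.0506]
tool_rot: [180.0, -0.0, 1.0]
force: [-0.6, 0.1, 0.6]
grip_width: 0.0389
```

```bash
python3 -m handwheel '[[0.0,0,0,0,0],[0.0,0,0,0,0],[0.0,0,0,0,0],[0.0,0,0,0,0],[0.0,0,0,0,0],[0.0,0,0,0,0]]' 60
```

```text
time_s: 5.5
tool_pos: [0.541, 0.3397, 0.0504]
tool_rot: [180.0, 0.0, 1.0]
force: [0.2, -0.2, -0.2]
grip_width: 0.0195
```

```bash
python3 -m handwheel '[[0.0,0,0,-0.01,0],[0.0,0,0,-0.03,0],[0.0,0,0,-0.06,0],[0.0,0,0,-0.1,0],[0.0,0,0,-0.14,0],[0.0,0,0,-0.16,0],[0.0,0,0,-0.16,0],[0.0,0,0,-0.16,0]]' 60
python3 - <<'E'
from h import *
print(pose()[2]['tool_pos'],pose()[2]['tool_rot'])
p=camera_params('wrist'); im=read_camera('wrist'); cv2.imwrite('pics/w4.png',im); np.save('w4.npy',p)
cv2.imwrite('pics/s4.png',read_camera('side'))
E
```

```text
time_s: 6.3
tool_pos: [0.5409, 0.3399, 0.2106]
tool_rot: [180.0, -0.0, 1.0]
force: [-0.0, -0.4, -1.7]
grip_width: 0.0193
[0.54085104 0.33986278 0.21057996] [ 1.79991126e+02 -1.99889633e-02  1.02523635e+00]
```

View pics/w4.png

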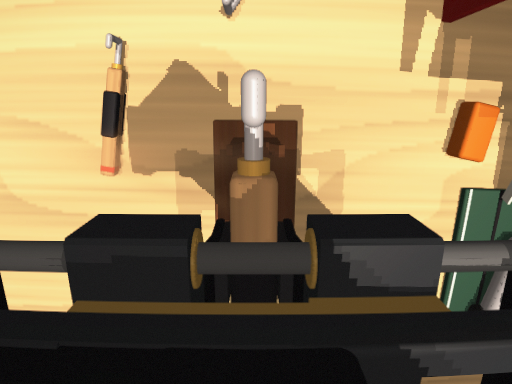

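View pics/s4.png

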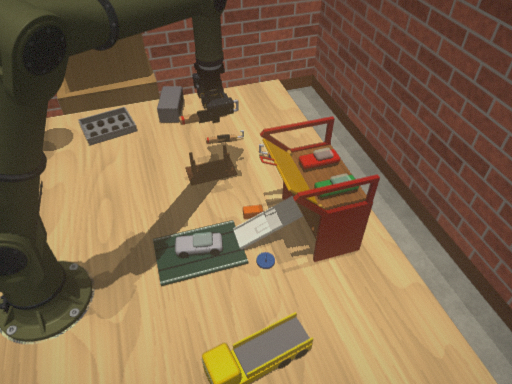

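```bash
python3 -m handwheel '[[0.0,-0.02,0,0,0],[0.0,-0.05,0.01,0,0],[0.0,-0.0766,0.03,0,0],[0.0,-0.0766,0.07,0,0],[0.0,-0.0766,0.11,0,0.01],[0.0,-0.0766,0.15,0,0.02],[0.0,-0.0766,0.19,0,0.032],[0.0,-0.0766,0.23,0,0.032],[0.0,-0.0766,0.265,0,0.032],[0.0,-0.0766,0.295,0.0026,0.032],[0.0,-0.0766,0.315,0.0026,0.032],[0.0,-0.0766,0.3197,0.0026,0.032],[0.0,-0.0766,0.3197,0.0026,0.032],[0.0,-0.0766,0.3197,0.0026,0.032]]' 60
python3 - <<'E'
from h import *
print(pose()[2]['tool_pos'],pose()[2]['tool_rot'])
p=camera_params('wrist'); im=read_camera('wrist'); cv2.imwrite('pics/w5.png',im); np.save('w5.npy',p)
s=read_camera('side');cv2.imwrite('pics/s5.png',cv2.resize(s[80:240,180:390],None,fx=3.5,fy=3.5,interpolation=cv2.INTER_CUBIC));cv2.imwrite('pics/s5f.png',s)
pos,R,o=pose()
for X in ([.075,0,-.0516],[.079,0,-.0516],[.061,0,-.0516],[.079,0,-.0196]): print(X,proj(pos+R@X,p))
E
```

```text
time_s: 7.8
tool_pos: [0.4698, 0.0205, 0.2075]
tool_rot: [-180.0, 0.0, -0.7]
force: [0.4, 0.9, -1.3]
grip_width: 0.0194
[0.46983837 0.02045957 0.20751366] [-1.79955065e+02  4.60539137e-02 -7.02298400e-01]
[0.075, 0, -0.0516] [255.71414779  78.07246948]
[0.079, 0, -0.0516] [255.71036045  64.71149389]
[0.061, 0, -0.0516] [255.72312123 123.45906287]
[0.079, 0, -0.0196] [255.13962981  74.15899735]
```

View pics/w5.png

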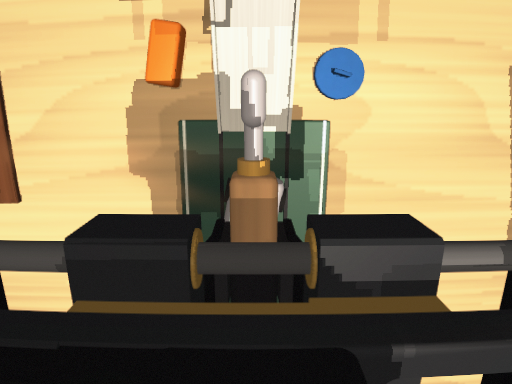

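View pics/s5.png

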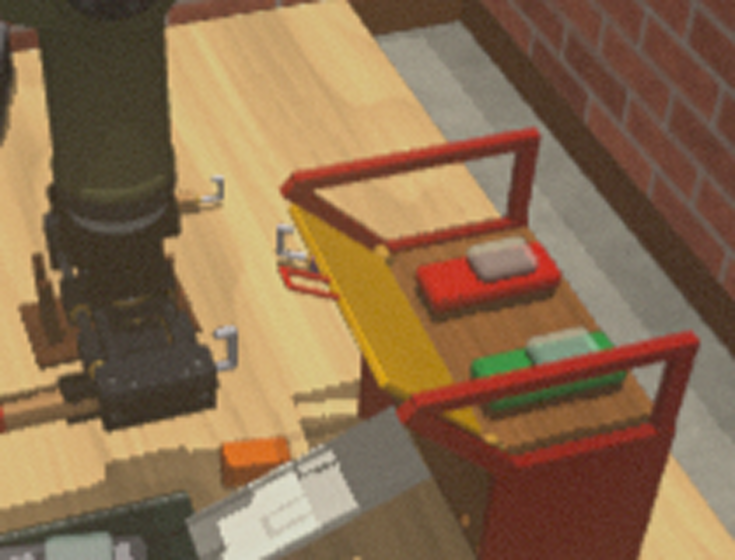

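```bash
python3 -m handwheel '[[0.0,0.015,0,0,0],[0.0,0.03,0,0,0],[0.0,0.045,0,0,0],[0.0,0.055,0,0,0],[0.0,0.059,0,0,0],[0.0,0.059,0,0,0],[0.0,0.059,0,0,0]]' 60
python3 - <<'E'
from h import *
print(pose()[2]['tool_pos'],pose()[2]['tool_rot'],pose()[2]['force'])
p=camera_params('wrist'); im=read_camera('wrist'); cv2.imwrite('pics/w6.png',im); np.save('w6.npy',p)
s=read_camera('side');cv2.imwrite('pics/s6.png',cv2.resize(s[130:210,210:320],None,fx=7,fy=7,interpolation=cv2.INTER_CUBIC));cv2.imwrite('pics/s6f.png',s)
cv2.imwrite('pics/w6c.png',cv2.resize(im[0:190,150:360],None,fx=3,fy=3,interpolation=cv2.INTER_CUBIC))
E
```

```text
time_s: 8.6
tool_pos: [0.5286, 0.0183, 0.2078]
tool_rot: [180.0, 0.0, -0.8]
force: [-0.7, -0.1, -0.6]
grip_width: 0.0193
[0.52858525 0.01832901 0.20781848] [ 1.79991734e+02  3.86370700e-02 -7.83535923e-01] [-0.68346033 -0.13910838 -0.59214857]
```

View pics/w6c.png

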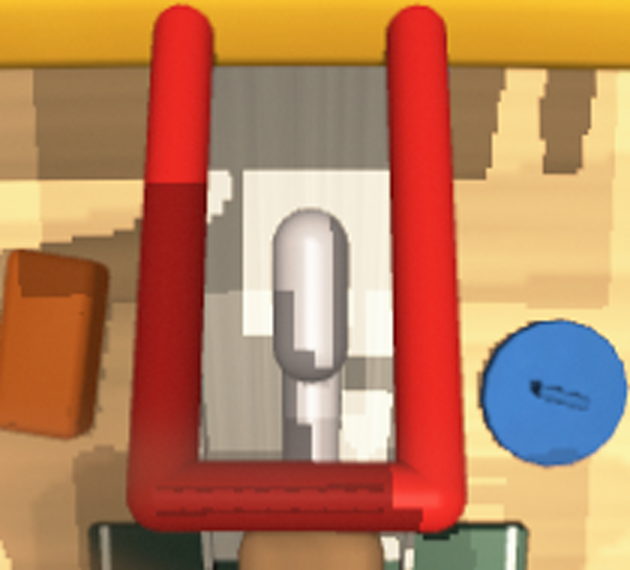

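View pics/s6.png

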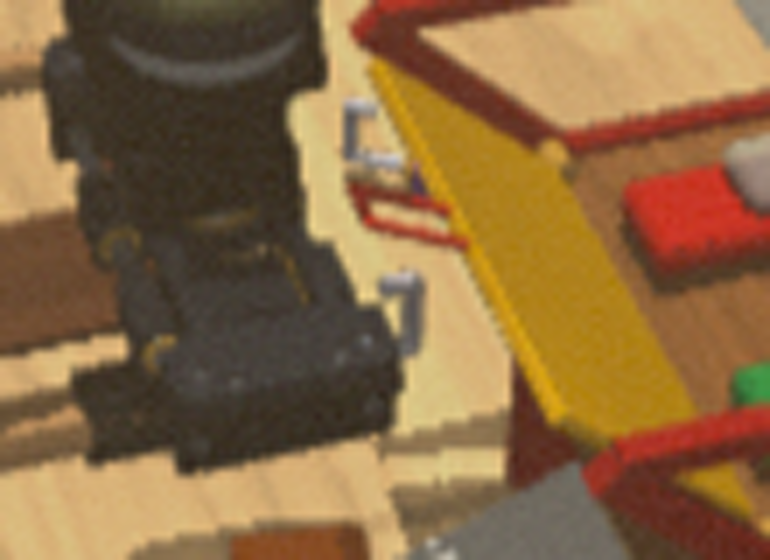

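Run:
```python
from h import *
W=np.load('w6.npy',allow_pickle=True).item();S=camera_params('side');W1=np.load('w1.npy',allow_pickle=True).item()
pos,R,o=pose()
b=(248.8,165.3)
for l in ([(b,W),((260.95,158.65),S)],[(b,W),((246.3,46.4),W1)],[(b,W),((246.3,46.4),W1),((260.95,158.65),S)]):
    X=tri(l);print(X,R.T@(X-pos), proj(X,S),proj(X,W1))
for hx,hy,hz in [(.0735,-.0003,-.0516)]:
    print(pos+R@[hx,hy,hz])
for z in(.276,.28,.284): print(atz((250,22),W,z))
```

```text
[0.58238925 0.01981175 0.29919903] [ 0.05375021 -0.00243384 -0.09125671] [261.22194448 158.71186783] [245.09595529  47.86130607]
[0.58313016 0.01926241 0.29995316] [ 0.05449855 -0.00189459 -0.09201078] [261.58905129 158.55327086] [245.92813122  46.40510071]
[0.58263449 0.01943177 0.2996365 ] [ 0.05400064 -0.00205713 -0.09169407] [261.37074598 158.65110496] [245.68106934  47.32523332]
[0.60209614 0.01738187 0.25953801]
[0.61656686 0.0188977  0.276     ]
[0.61566026 0.01887802 0.28      ]
[0.61475366 0.01885834 0.284     ]
```

```bash
python3 -m handwheel '[[0.0,0.001,-0.0006,0,0],[0.0,0.002,-0.0012,0,0],[0.0,0.002,-0.0012,0,0],[0.0,0.002,-0.0012,-0.008,0],[0.0,0.002,-0.0012,-0.016,0],[0.0,0.002,-0.0012,-0.024,0],[0.0,0.002,-0.0012,-0.030,0],[0.0,0.002,-0.0012,-0.030,0]]' 60
python3 - <<'E'
from h import *
print(pose()[2]['tool_pos'],pose()[2]['tool_rot'],pose()[2]['force'])
p=camera_params('wrist'); im=read_camera('wrist'); np.save('w7.npy',p)
cv2.imwrite('pics/w7c.png',cv2.resize(im[0:190,150:360],None,fx=3,fy=3,interpolation=cv2.INTER_CUBIC))
E
```

```text
time_s: 9.5
tool_pos: [0.5319, 0.0193, 0.2394]
tool_rot: [180.0, -0.1, -0.8]
force: [-0.1, -0.2, -0.3]
grip_width: 0.0194
[0.53185128 0.01925785 0.23935673] [ 1.79981731e+02 -1.33937626e-01 -8.17494511e-01] [-0.07992021 -0.22042306 -0.25110824]
```

View pics/w7c.png

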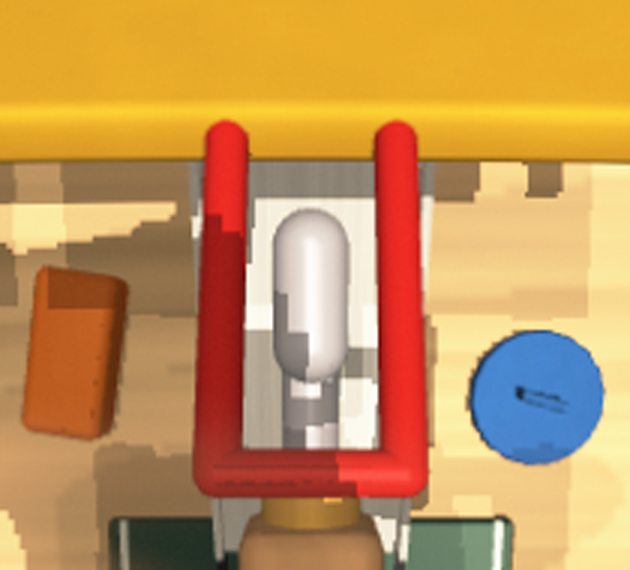

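```bash
python3 -m handwheel '[[0.0,0,0,-0.006,0],[0.0,0,0,-0.012,0],[0.0,0,0,-0.018,0],[0.0,0,0,-0.023,0],[0.0,0,0,-0.023,0],[0.0,0,0,-0.023,0]]' 60
python3 - <<'E'
from h import *
print(pose()[2]['tool_pos'],pose()[2]['tool_rot'],pose()[2]['force'])
p=camera_params('wrist'); im=read_camera('wrist'); np.save('w8.npy',p)
cv2.imwrite('pics/w8c.png',cv2.resize(im[0:190,150:360],None,fx=3,fy=3,interpolation=cv2.INTER_CUBIC))
s=read_camera('side');cv2.imwrite('pics/s8.png',cv2.resize(s[130:210,210:320],None,fx=7,fy=7,interpolation=cv2.INTER_CUBIC))
E
```

```text
time_s: 10.15
tool_pos: [0.5311, 0.0192, 0.261]
tool_rot: [180.0, -0.0, -0.8]
force: [0.3, -0.5, -1.7]
grip_width: 0.0197
[0.53114401 0.01921413 0.26100083] [ 1.79992139e+02 -7.93106601e-03 -8.10411353e-01] [ 0.260664   -0.52174609 -1.68041537]
```

View pics/w8c.png

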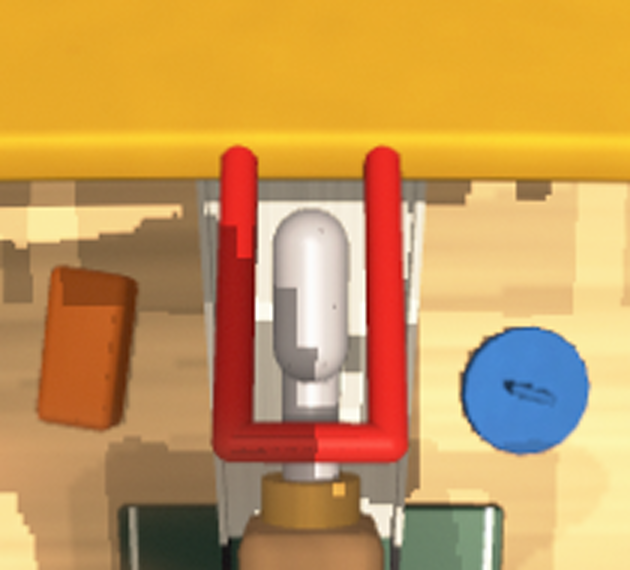

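View pics/s8.png

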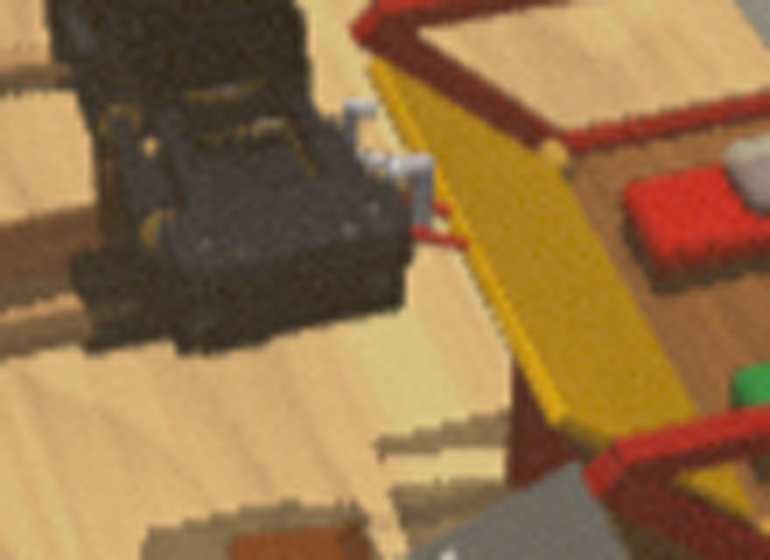

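```bash
python3 -m handwheel '[[0.0,-0.004,0,0,0],[0.0,-0.008,0,0,0],[0.0,-0.0115,0,0,0],[0.0,-0.0115,0,0.002,0],[0.0,-0.0115,0,0.004,0],[0.0,-0.0115,0,0.004,0]]' 60
python3 - <<'E'
from h import *
print(pose()[2]['tool_pos'],pose()[2]['tool_rot'],pose()[2]['force'])
p=camera_params('wrist'); im=read_camera('wrist'); np.save('w9.npy',p)
cv2.imwrite('pics/w9c.png',cv2.resize(im[0:190,150:360],None,fx=3,fy=3,interpolation=cv2.INTER_CUBIC))
r=.155
for ph in range(50,117,2):
  a=np.radians(ph);print(ph,(r*np.array([-np.sin(a)+np.sin(np.radians(50)),-np.cos(a)+np.cos(np.radians(50))])).round(4),end=' ')
E
```

```text
time_s: 10.85
tool_pos: [0.5195, 0.0193, 0.2566]
tool_rot: [180.0, 0.0, -0.8]
force: [0.6, -0.8, -2.6]
grip_width: 0.0197
[0.51945144 0.01928469 0.25655414] [ 1.79992580e+02  2.89432499e-02 -8.17394001e-01] [ 0.55797387 -0.82139634 -2.6394396 ]
50 [0. 0.] 52 [-0.0034  0.0042] 54 [-0.0067  0.0085] 56 [-0.0098  0.013 ] 58 [-0.0127  0.0175] 60 [-0.0155  0.0221] 62 [-0.0181  0.0269] 64 [-0.0206  0.0317] 66 [-0.0229  0.0366] 68 [-0.025   0.0416] 70 [-0.0269  0.0466] 72 [-0.0287  0.0517] 74 [-0.0303  0.0569] 76 [-0.0317  0.0621] 78 [-0.0329  0.0674] 80 [-0.0339  0.0727] 82 [-0.0348  0.0781] 84 [-0.0354  0.0834] 86 [-0.0359  0.0888] 88 [-0.0362  0.0942] 90 [-0.0363  0.0996] 92 [-0.0362  0.105 ] 94 [-0.0359  0.1104] 96 [-0.0354  0.1158] 98 [-0.0348  0.1212] 100 [-0.0339  0.1265] 102 [-0.0329  0.1319] 104 [-0.0317  0.1371] 106 [-0.0303  0.1424] 108 [-0.0287  0.1475] 110 [-0.0269  0.1526] 112 [-0.025   0.1577] 114 [-0.0229  0.1627] 116 [-0.0206  0.1676]
```

View pics/w9c.png

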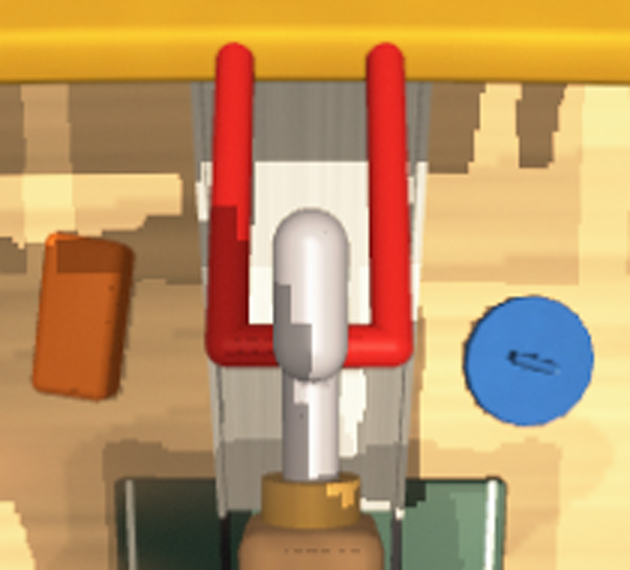

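```bash
python3 -m handwheel '[[0,0,0,0.0015,0],[0,-0.001,0,0.003,0],[0,-0.0034,0,0.0062,0],[0,-0.0067,0,0.0105,0],[0,-0.0098,0,0.015,0],[0,-0.0127,0,0.0195,0],[0,-0.0155,0,0.0241,0],[0,-0.0155,0,0.0241,0]]' 60
python3 - <<'E'
from h import *
print(pose()[2]['tool_pos'],pose()[2]['tool_rot'],pose()[2]['force'],pose()[2]['wrist_torque'])
p=camera_params('wrist'); im=read_camera('wrist'); np.save('w10.npy',p)
cv2.imwrite('pics/w10c.png',cv2.resize(im[0:190,150:360],None,fx=3,fy=3,interpolation=cv2.INTER_CUBIC))
s=read_camera('side');cv2.imwrite('pics/s10.png',cv2.resize(s[130:210,210:320],None,fx=7,fy=7,interpolation=cv2.INTER_CUBIC))
E
```

```text
time_s: 11.7
tool_pos: [0.503, 0.0196, 0.2319]
tool_rot: [180.0, 0.1, -0.8]
force: [-0.7, 0.1, 0.9]
grip_width: 0.0192
[0.50302578 0.01956925 0.23191479] [ 1.79981396e+02  1.12324388e-01 -8.09593345e-01] [-0.7084407   0.13712715  0.91791838] [0.01272026 0.05164489 0.04517667]
```

View pics/w10c.png

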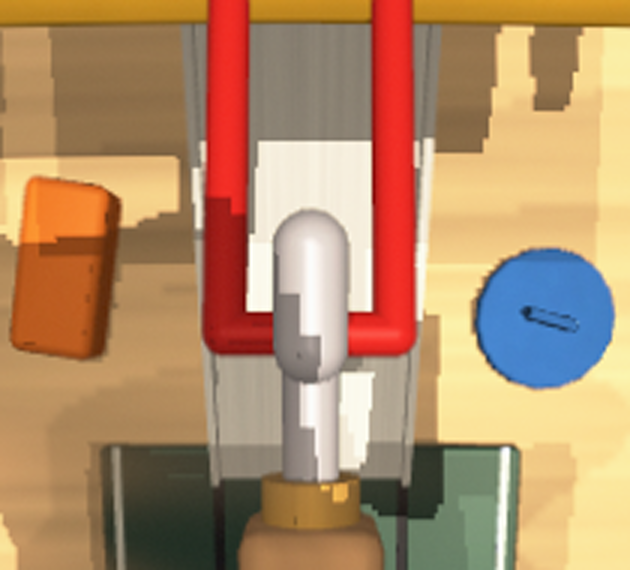

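View pics/s10.png

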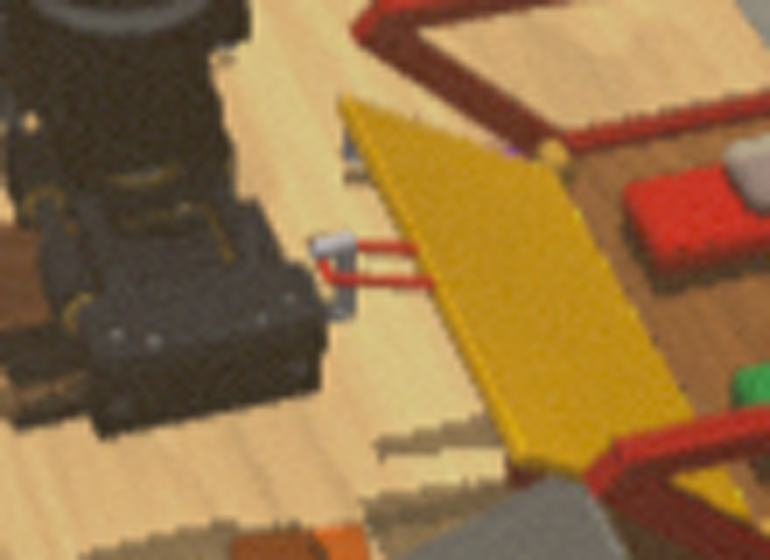

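```bash
python3 -m handwheel '[[0,-0.002,0,0.0048,0],[0,-0.004,0,0.0096,0],[0,-0.0064,0,0.0145,0],[0,-0.0085,0,0.0195,0],[0,-0.0104,0,0.0245,0],[0,-0.0122,0,0.0296,0],[0,-0.0138,0,0.0348,0],[0,-0.0152,0,0.04,0],[0,-0.0164,0,0.0453,0],[0,-0.0174,0,0.0506,0],[0,-0.0183,0,0.056,0],[0,-0.0189,0,0.0613,0],[0,-0.0189,0,0.0613,0]]' 60
python3 - <<'E'
from h import *
print(pose()[2]['tool_pos'],pose()[2]['tool_rot'],pose()[2]['force'],pose()[2]['wrist_torque'])
p=camera_params('wrist'); im=read_camera('wrist'); np.save('w11.npy',p)
cv2.imwrite('pics/w11c.png',cv2.resize(im[0:190,150:360],None,fx=3,fy=3,interpolation=cv2.INTER_CUBIC))
s=read_camera('side');cv2.imwrite('pics/s11.png',cv2.resize(s[130:210,210:320],None,fx=7,fy=7,interpolation=cv2.INTER_CUBIC))
E
```

```text
time_s: 13.1
tool_pos: [0.4848, 0.0198, 0.1706]
tool_rot: [-180.0, 0.1, -0.8]
force: [0.4, 0.2, -0.2]
grip_width: 0.0195
[0.48481013 0.01980864 0.17059406] [-1.79993839e+02  5.91658984e-02 -8.10274812e-01] [ 0.44790855  0.24567646 -0.24506176] [ 0.01640741 -0.03984213  0.00483169]
```

View pics/w11c.png

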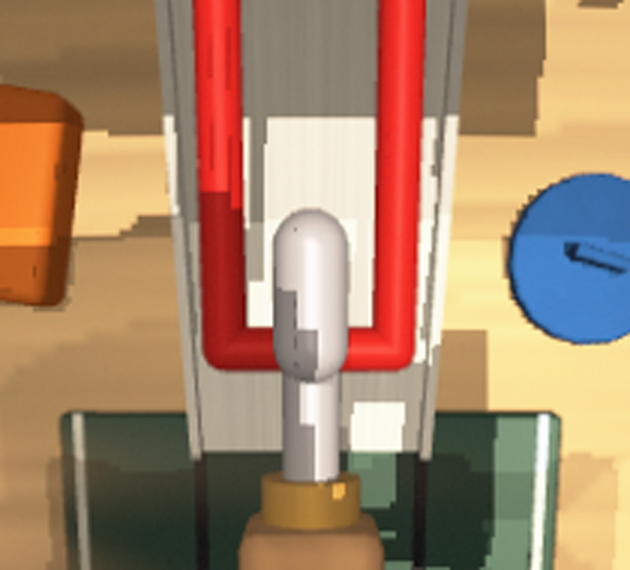

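View pics/s11.png

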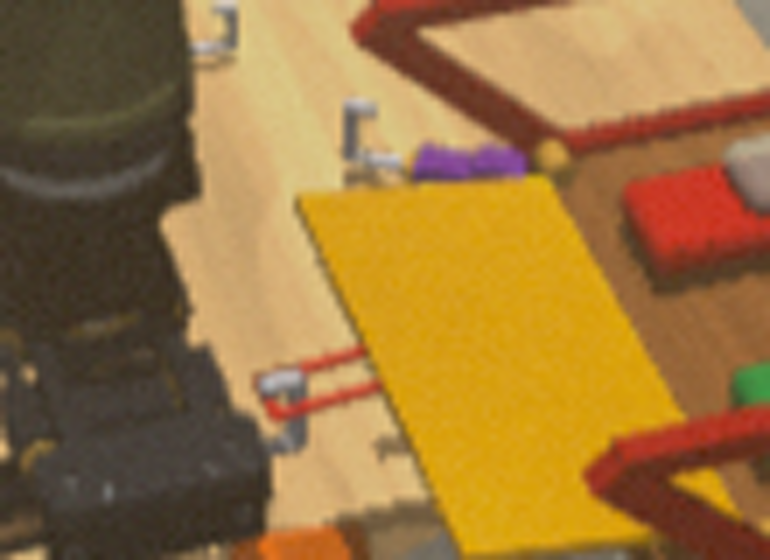

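```bash
python3 -m handwheel '[[0,-0.001,0,0.0054,0],[0,-0.0018,0,0.0108,0],[0,-0.0019,0,0.0162,0],[0,-0.0018,0,0.0216,0],[0,-0.0015,0,0.027,0],[0,-0.001,0,0.0324,0],[0,-0.0004,0,0.0378,0],[0,0.0005,0,0.0431,0],[0,0.001,0,0.0458,0],[0,0.001,0,0.0458,0]]' 60
python3 - <<'E'
from h import *
print(pose()[2]['tool_pos'],pose()[2]['tool_rot'],pose()[2]['force'],pose()[2]['wrist_torque'])
p=camera_params('wrist'); im=read_camera('wrist'); np.save('w12.npy',p)
cv2.imwrite('pics/w12c.png',cv2.resize(im[0:190,150:360],None,fx=3,fy=3,interpolation=cv2.INTER_CUBIC))
E
```

```text
time_s: 14.2
tool_pos: [0.4856, 0.0199, 0.125]
tool_rot: [-180.0, 0.1, -0.8]
force: [-0.3, 0.8, -0.5]
grip_width: 0.0191
[0.48564225 0.01988032 0.12503078] [-1.79993281e+02  9.18595172e-02 -8.05246833e-01] [-0.32077936  0.84848355 -0.47128268] [-0.01898164 -0.01985764 -0.03397748]
```

View pics/w12c.png

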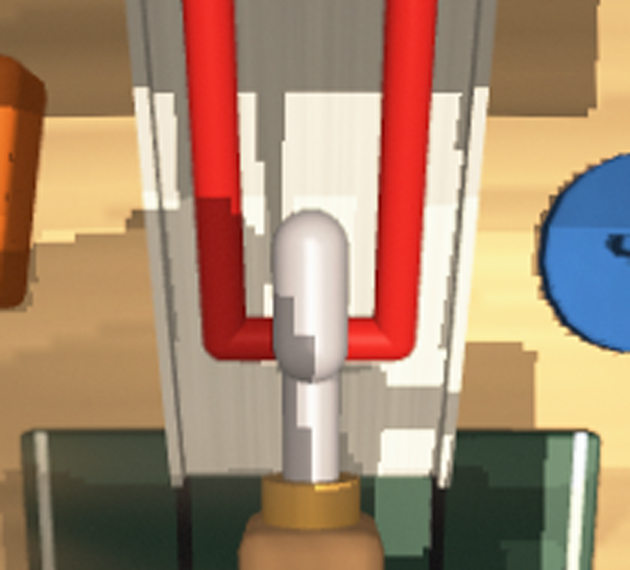

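```bash
H="python3 -m handwheel"; python3 -m handwheel '[[0,0.0004,0,0.0018,0],[0,0.0008,0,0.0036,0],[0,0.0011,0,0.0053,0],[0,0.0011,0,0.0053,0]]' 60 | grep -E "pos|force"
python3 -m handwheel '[[0,0.0002,0,0.0005,0],[0,0.0003,0,0.001,0],[0,0.0003,0,0.001,0]]' 60| grep -E "pos|force"
python3 -m handwheel '[[0,0.0002,0,0.0005,0],[0,0.0003,0,0.001,0],[0,0.0003,0,0.001,0]]' 60| grep -E "pos|force"
```

```text
tool_pos: [0.4872, 0.0198, 0.1202]
force: [-0.7, -0.0, 0.7]
tool_pos: [0.4876, 0.0198, 0.1194]
force: [-1.1, 0.7, 0.7]
tool_pos: [0.4879, 0.0198, 0.1184]
force: [0.5, 0.7, 0.1]
```

```bash
python3 -m handwheel '[[0,0.0001,0,0.0005,0],[0,0.0003,0,0.001,0],[0,0.0003,0,0.001,0]]' 60| grep -E "pos|force"
python3 -m handwheel '[[0,0.0001,0,0.0005,0],[0,0.0003,0,0.001,0],[0,0.0003,0,0.001,0]]' 60| grep -E "pos|force"
python3 -m handwheel '[[0,0.0001,0,0.0005,0],[0,0.0003,0,0.001,0],[0,0.0003,0,0.001,0]]' 60| grep -E "pos|force"
```

```text
tool_pos: [0.4882, 0.0198, 0.1173]
force: [-0.5, 0.1, 0.3]
tool_pos: [0.4885, 0.0198, 0.1164]
force: [-1.1, -0.3, -0.1]
tool_pos: [0.4888, 0.0198, 0.1153]
force: [-0.6, -0.5, 0.3]
```

```bash
python3 -m handwheel '[[0,0.0001,0,0.0005,0],[0,0.0003,0,0.001,0],[0,0.0003,0,0.001,0]]' 60| grep -E "pos|force"
python3 -m handwheel '[[0,0.0001,0,0.0005,0],[0,0.0003,0,0.001,0],[0,0.0003,0,0.001,0]]' 60| grep -E "pos|force"
```

```text
tool_pos: [0.4891, 0.0198, 0.1144]
force: [-0.6, 0.1, 1.0]
tool_pos: [0.4894, 0.0198, 0.1134]
force: [-0.6, 0.9, 0.9]
```

```bash
for i in 1; do python3 -m handwheel '[[0,0.0002,0,0.0005,0],[0,0.0003,0,0.001,0],[0,0.0003,0,0.001,0]]' 60| grep -E "pos|force"; done
python3 -m handwheel '[[0,0.0002,0,0.0005,0],[0,0.0003,0,0.001,0],[0,0.0003,0,0.001,0]]' 60| grep -E "pos|force"
python3 -m handwheel '[[0,0.0002,0,0.0005,0],[0,0.0003,0,0.001,0],[0,0.0003,0,0.001,0]]' 60| grep -E "pos|force"
```

```text
tool_pos: [0.4898, 0.0198, 0.1124]
force: [-1.2, -0.4, 0.3]
tool_pos: [0.49, 0.0198, 0.1114]
force: [-0.3, -0.3, -0.1]
tool_pos: [0.4904, 0.0198, 0.1104]
force: [-1.0, 0.4, 0.5]
```

```bash
python3 -m handwheel '[[0,0.0002,0,0.0005,0],[0,0.0003,0,0.001,0],[0,0.0003,0,0.001,0]]' 60| grep -E "pos|force"
python3 -m handwheel '[[0,0.0002,0,0.0005,0],[0,0.0003,0,0.001,0],[0,0.0003,0,0.001,0]]' 60| grep -E "pos|force"
```

```text
tool_pos: [0.4906, 0.0198, 0.1094]
force: [-0.5, 0.1, 1.0]
tool_pos: [0.4909, 0.0198, 0.1083]
force: [-0.6, -0.8, 0.6]
```

```bash
python3 -m handwheel '[[0,0.0002,0,0.0005,0],[0,0.0004,0,0.001,0],[0,0.0004,0,0.001,0]]' 60| grep -E "pos|force"
python3 -m handwheel '[[0,0.0002,0,0.0005,0],[0,0.0004,0,0.001,0],[0,0.0004,0,0.001,0]]' 60| grep -E "pos|force"
```

```text
tool_pos: [0.4913, 0.0197, 0.1073]
force: [-0.8, -1.0, 0.4]
tool_pos: [0.4917, 0.0198, 0.1064]
force: [-0.4, -0.4, 0.3]
```

```bash
python3 -m handwheel '[[0,0.0002,0,0.0005,0],[0,0.0004,0,0.001,0],[0,0.0004,0,0.001,0]]' 60| grep -E "pos|force"
python3 -m handwheel '[[0,0.0002,0,0.0005,0],[0,0.0004,0,0.001,0],[0,0.0004,0,0.001,0]]' 60| grep -E "time|pos|force"
python3 - <<'E'
from h import *
p=camera_params('wrist'); im=read_camera('wrist')
cv2.imwrite('pics/w13c.png',cv2.resize(im[0:190,150:360],None,fx=3,fy=3,interpolation=cv2.INTER_CUBIC))
E
```

```text
tool_pos: [0.4921, 0.0198, 0.1054]
force: [-0.6, -0.3, 1.1]
time_s: 19.45
tool_pos: [0.4927, 0.0197, 0.1046]
force: [-1.5, 0.2, 2.3]
```

View pics/w13c.png

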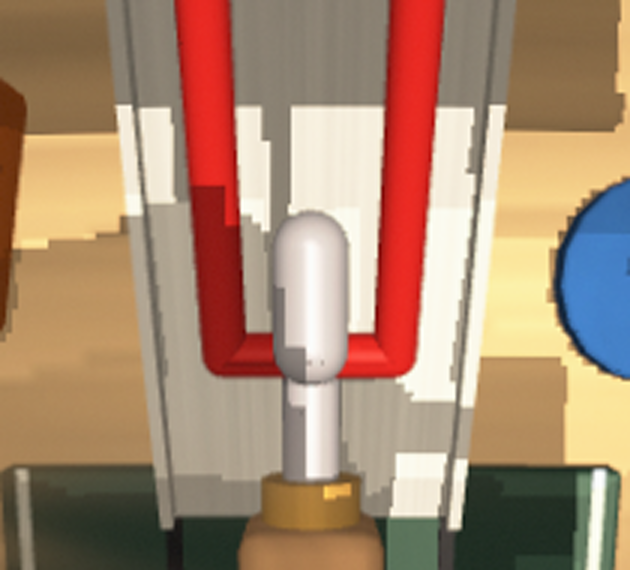

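```bash
python3 -m handwheel '[[0,-0.001,0,0,0],[0,-0.0022,0,0,0],[0,-0.0022,0,0,0]]' 60| grep -E "pos|force"
python3 -m handwheel '[[0,0,0,0.0003,0],[0,0,0,0.0003,0]]' 60| grep -E "pos|force"
```

```text
tool_pos: [0.4905, 0.0198, 0.1047]
force: [1.3, 0.9, 2.7]
tool_pos: [0.4906, 0.0197, 0.1044]
force: [0.5, -0.1, 4.8]
```

```bash
for i in 1 2; do python3 -m handwheel '[[0,0,0,0,0]]' 60| grep -E "pos|force"; done
```

```text
tool_pos: [0.4906, 0.0197, 0.1044]
force: [0.2, -0.8, 4.5]
tool_pos: [0.4906, 0.0198, 0.1043]
force: [0.8, -0.9, 4.4]
```

```bash
python3 -m handwheel '[[0,0,0,0.0002,0],[0,0,0,0.0002,0]]' 60| grep -E "pos|force"
python3 -m handwheel '[[0,0,0,0,0]]' 60| grep -E "pos|force"
```

```text
tool_pos: [0.4907, 0.0198, 0.1042]
force: [0.7, 0.2, 5.3]
tool_pos: [0.4907, 0.0198, 0.1042]
force: [0.3, 0.4, 5.3]
```

```bash
python3 -m handwheel '[[0,0,0,0.0003,0],[0,0,0,0.0003,0]]' 60| grep -E "pos|force"
python3 -m handwheel '[[0,0,0,0,0]]' 60| grep -E "pos|force"
python3 -m handwheel '[[0,0,0,0,0]]' 60| grep -E "pos|force"
```

```text
tool_pos: [0.4908, 0.0198, 0.104]
force: [-0.2, 0.1, 6.0]
tool_pos: [0.4908, 0.0198, 0.104]
force: [-0.5, 0.0, 6.1]
tool_pos: [0.4908, 0.0198, 0.104]
force: [-0.0, -0.4, 5.3]
```

```bash
python3 -m handwheel '[[0,0,0,0.0003,0],[0,0,0,0.0003,0]]' 60| grep -E "pos|force"
python3 -m handwheel '[[0,0,0,0,0],[0,0,0,0,0],[0,0,0,0,0],[0,0,0,0,0],[0,0,0,0,0],[0,0,0,0,0]]' 60| grep -E "pos|force"
python3 -m handwheel '[[0,0,0,0,0],[0,0,0,0,0],[0,0,0,0,0],[0,0,0,0,0],[0,0,0,0,0],[0,0,0,0,0]]' 60| grep -E "time|pos|force"
python3 - <<'E'
from h import *
print(pose()[2]['wrist_torque'])
p=camera_params('wrist'); im=read_camera('wrist'); np.save('w14.npy',p)
cv2.imwrite('pics/w14c.png',cv2.resize(im[0:190,150:360],None,fx=3,fy=3,interpolation=cv2.INTER_CUBIC))
s=read_camera('side');cv2.imwrite('pics/s14.png',cv2.resize(s[140:220,200:310],None,fx=7,fy=7,interpolation=cv2.INTER_CUBIC))
E
```

```text
tool_pos: [0.4908, 0.0197, 0.1038]
force: [-0.3, -0.4, 6.8]
tool_pos: [0.4908, 0.0198, 0.1039]
force: [-0.7, -0.3, 6.7]
time_s: 22.3
tool_pos: [0.4908, 0.0198, 0.1039]
force: [0.4, 1.2, 6.9]
[-0.0250066  -0.44896321 -0.05181388]
```

View pics/w14c.png

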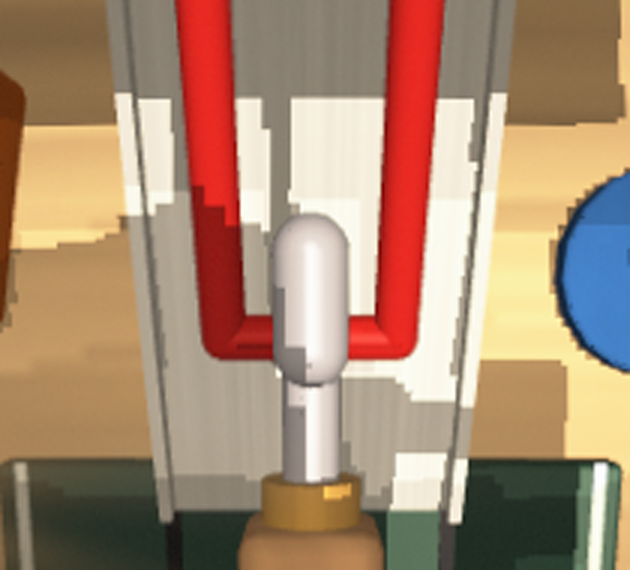

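View pics/s14.png

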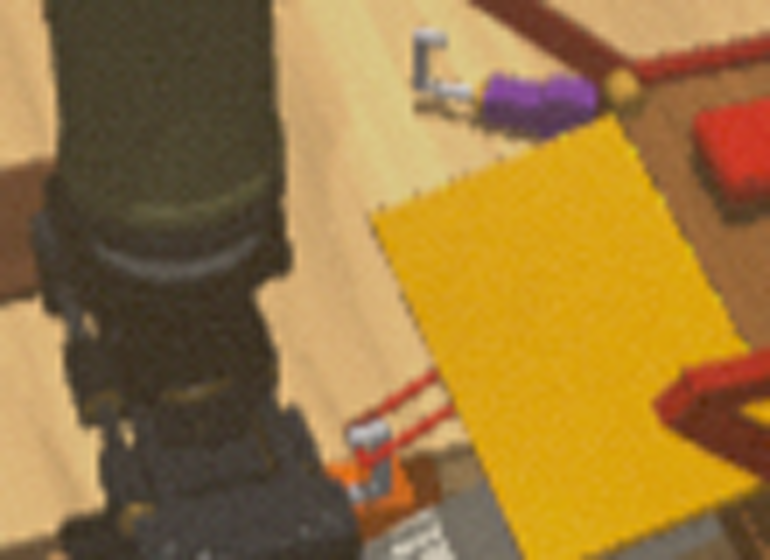

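```bash
python3 -m handwheel '[[0,0,0,-0.001,0],[0,0,0,-0.003,0],[0,0,0,-0.0055,0],[0,0,0,-0.0055,0],[0,0.003,0,-0.0055,0],[0,0.006,0,-0.0055,0],[0,0.009,0,-0.0055,0],[0,0.0115,0,-0.0055,0],[0,0.0115,0,-0.0055,0]]' 60| grep -E "pos|force"
python3 - <<'E'
from h import *
p=camera_params('wrist'); im=read_camera('wrist'); np.save('w15.npy',p)
cv2.imwrite('pics/w15c.png',cv2.resize(im[0:190,150:360],None,fx=3,fy=3,interpolation=cv2.INTER_CUBIC))
s=read_camera('side');cv2.imwrite('pics/s15.png',cv2.resize(s[140:220,200:310],None,fx=7,fy=7,interpolation=cv2.INTER_CUBIC))
E
```

```text
tool_pos: [0.5022, 0.0197, 0.1088]
force: [-1.3, -1.1, -0.6]
```

View pics/w15c.png

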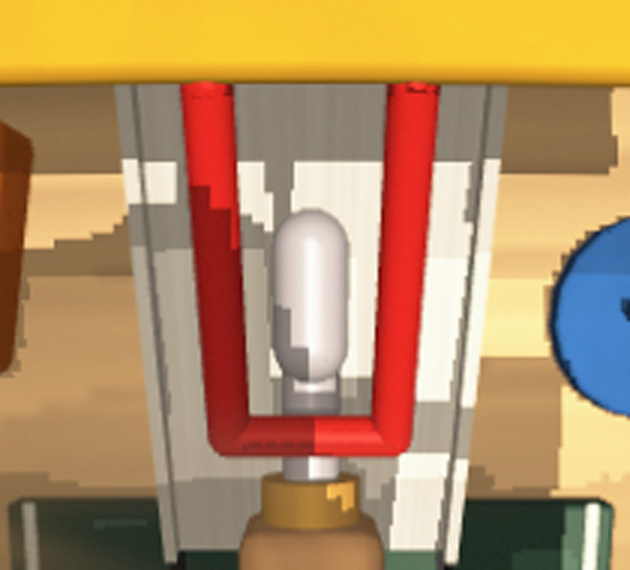

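View pics/s15.png

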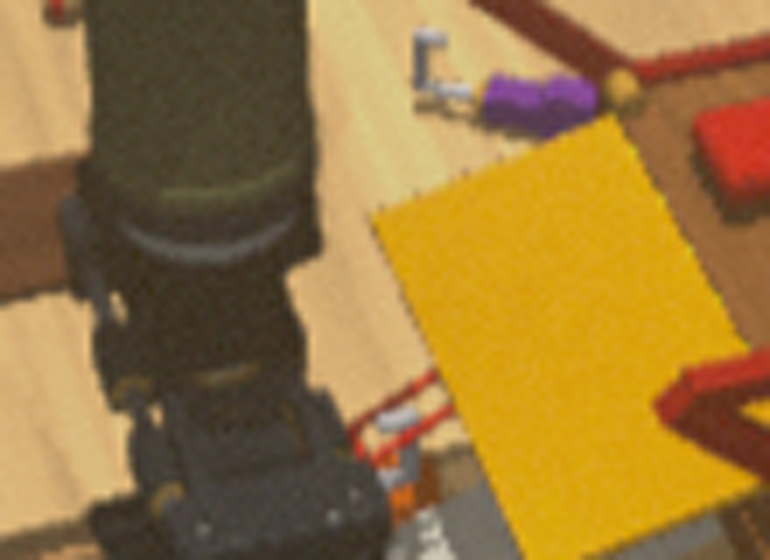

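```bash
python3 -m handwheel '[[0,0.001,0,0.003,0],[0,0.002,0,0.007,0],[0,0.002,0,0.011,0],[0,0.002,0,0.015,0],[0,0.002,0,0.019,0],[0,0.002,0,0.023,0],[0,0.002,0,0.026,0],[0,0.002,0,0.026,0]]' 60| grep -E "pos|force"
python3 - <<'E'
from h import *
p=camera_params('wrist'); im=read_camera('wrist'); np.save('w16.npy',p)
cv2.imwrite('pics/w16c.png',cv2.resize(im[0:190,150:360],None,fx=3,fy=3,interpolation=cv2.INTER_CUBIC))
s=read_camera('side');cv2.imwrite('pics/s16.png',cv2.resize(s[140:220,200:310],None,fx=7,fy=7,interpolation=cv2.INTER_CUBIC))
E
```

```text
tool_pos: [0.5034, 0.0196, 0.0823]
force: [-0.2, 0.2, -1.5]
```

View pics/w16c.png

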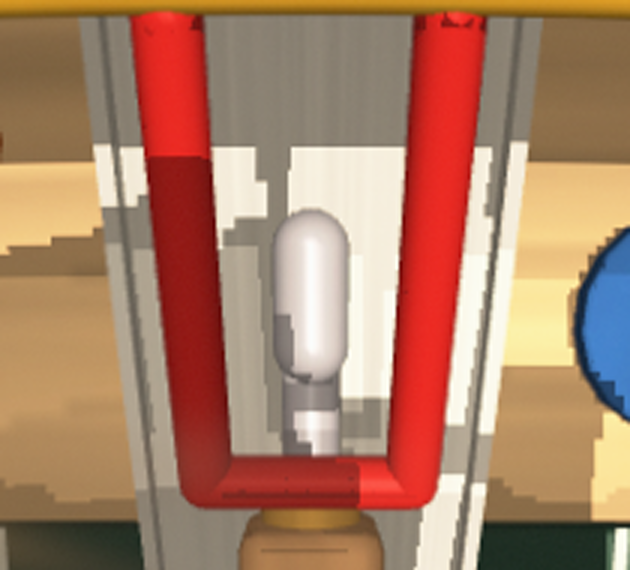

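View pics/s16.png

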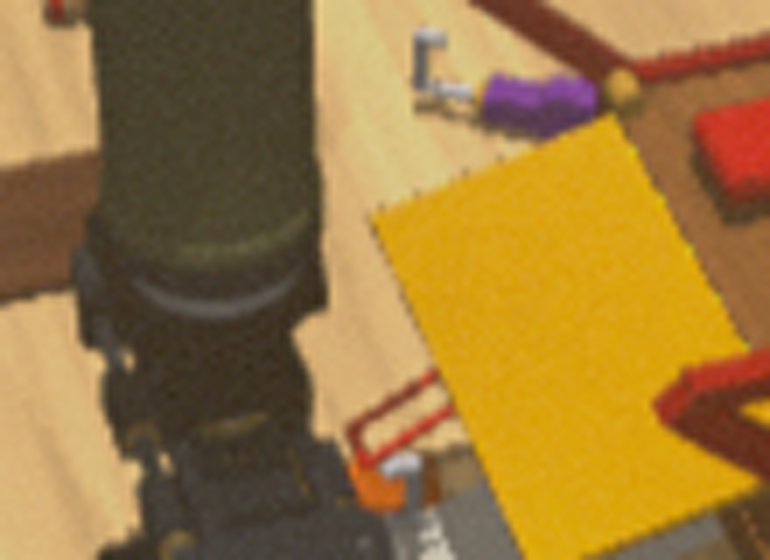

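```bash
python3 -m handwheel '[[0,-0.006,0,0.001,0],[0,-0.016,0,0.001,0],[0,-0.028,0,0.001,0],[0,-0.042,0,0.001,0],[0,-0.055,0,0.001,0],[0,-0.062,0,0.001,0],[0,-0.062,0,0.001,0],[0,-0.062,0,0.001,0]]' 60| grep -E "pos|force"
python3 - <<'E'
from h import *
p=camera_params('wrist'); im=read_camera('wrist'); cv2.imwrite('pics/w17.png',im)
s=read_camera('side');cv2.imwrite('pics/s17.png',s)
E
```

```text
tool_pos: [0.4421, 0.0203, 0.0821]
force: [-0.3, -0.6, -1.2]
```

View pics/w17.png

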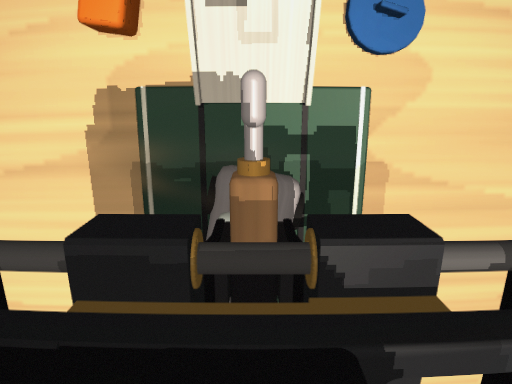

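View pics/s17.png

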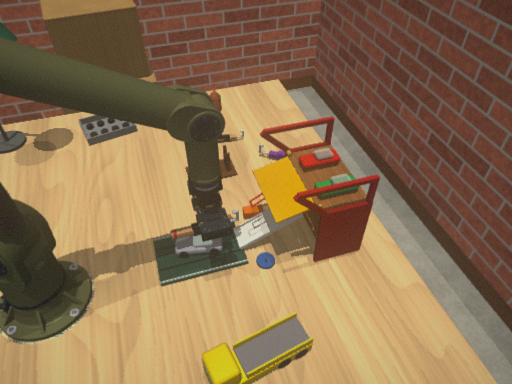

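```bash
python3 -m handwheel '[[0,0,0,-0.03,0],[0,0,0,-0.07,0],[0,0,-0.01,-0.1,0],[0,0,-0.04,-0.12,0],[0,0,-0.08,-0.12,0],[0,0.005,-0.12,-0.12,-0.01],[0,0.01,-0.16,-0.12,-0.02],[0,0.02,-0.2,-0.12,-0.032],[0,0.04,-0.24,-0.12,-0.032],[0,0.06,-0.275,-0.12,-0.032],[0,0.08,-0.3,-0.12,-0.032],[0,0.0944,-0.3208,-0.12,-0.032],[0,0.0944,-0.3208,-0.12,-0.032],[0,0.0944,-0.3208,-0.12,-0.032],[0,0.0944,-0.3208,-0.12,-0.032]]' 60
python3 - <<'E'
from h import *
print(pose()[2]['tool_pos'],pose()[2]['tool_rot'])
im=read_camera('wrist'); cv2.imwrite('pics/w18.png',im)
E
```

```text
time_s: 26.7
tool_pos: [0.5407, 0.339, 0.2015]
tool_rot: [179.9, 0.0, 1.0]
force: [-0.1, -0.2, -0.3]
grip_width: 0.0195
[0.54066245 0.33903375 0.20152788] [1.79947825e+02 3.37303000e-02 9.80578576e-01]
```

View pics/w18.png

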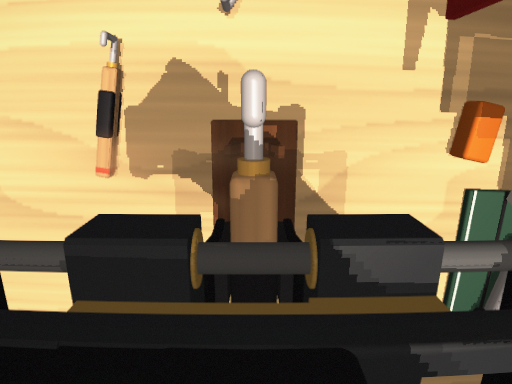

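```bash
python3 -m handwheel '[[0,0,-0.0007,0.04,0],[0,0,-0.0007,0.08,0],[0,0,-0.0007,0.11,0],[0,0,-0.0007,0.122,0],[0,0,-0.0007,0.13,0],[0,0,-0.0007,0.138,0],[0,0,-0.0007,0.144,0],[0,0,-0.0007,0.148,0],[0,0,-0.0007,0.15,0],[0,0,-0.0007,0.15,0],[0,0,-0.0007,0.15,0]]' 60
python3 - <<'E'
from h import *
print(pose()[2]['tool_pos'],pose()[2]['tool_rot'])
im=read_camera('side'); cv2.imwrite('pics/s19.png',cv2.resize(im[100:220,150:270],None,fx=5,fy=5,interpolation=cv2.INTER_CUBIC))
E
```

```text
time_s: 27.85
tool_pos: [0.5408, 0.3407, 0.052]
tool_rot: [-180.0, -0.0, 1.0]
force: [-0.2, 0.1, -0.2]
grip_width: 0.0193
[0.54083298 0.34069817 0.05204809] [-1.79999040e+02 -1.17087407e-02  1.02399021e+00]
```

View pics/s19.png

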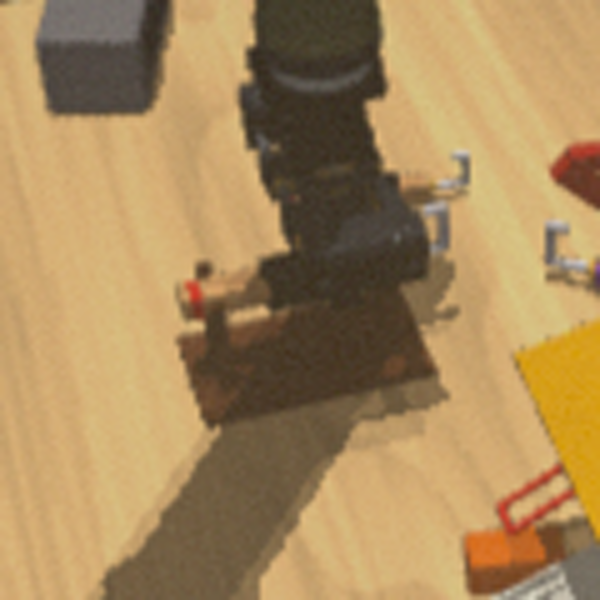

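```bash
python3 -m handwheel '[[0,0,0.0006,0.0008,0],[0,0,0.0006,0.0016,0],[0,0,0.0006,0.0016,0],[0.02,0,0.0006,0.0016,0],[0.023,0,0.0006,0.0016,0],[0.03,0,0.0006,0.0016,0],[0.05,0,0.0006,0.0016,0],[0.087,0,0.0006,0.0016,0],[0.087,0,0.0006,0.0016,0],[0.087,0,0.0006,0.0016,0],[0.087,0,0.0006,0.0016,0],[0.087,0,0.0006,0.0016,0],[0.087,0,0.0006,0.0016,0],[0.087,0,0.0006,0.0016,0],[0.087,0,0.0006,0.0016,0],[0.087,0,0.0006,0.0016,0],[0.087,0,0.0006,0.0016,0]]' 10
```

```text
time_s: 29.6
tool_pos: [0.5408, 0.34, 0.0502]
tool_rot: [180.0, 0.0, 1.0]
force: [0.4, -0.4, -0.5]
grip_width: 0.087
```

```bash
python3 -m handwheel '[[0.087,0,0,-0.015,0],[0.087,0,0,-0.04,0],[0.087,0,0,-0.07,0],[0.087,0,0,-0.11,0],[0.087,0,0,-0.15,0],[0.087,-0.01,0,-0.19,0],[0.087,-0.02,0,-0.2,0],[0.087,-0.02,0,-0.2,0],[0.087,-0.02,0,-0.2,0]]' 10
python3 - <<'E'
from h import *
p=camera_params('wrist');im=read_camera('wrist'); np.save('w20.npy',p);cv2.imwrite('pics/w20.png',im)
cv2.imwrite('pics/s20.png',read_camera('side'))
E
```

```text
time_s: 30.5
tool_pos: [0.5205, 0.3392, 0.2496]
tool_rot: [179.9, 0.0, 1.0]
force: [0.2, 0.3, -0.4]
grip_width: 0.0873
```

View pics/w20.png

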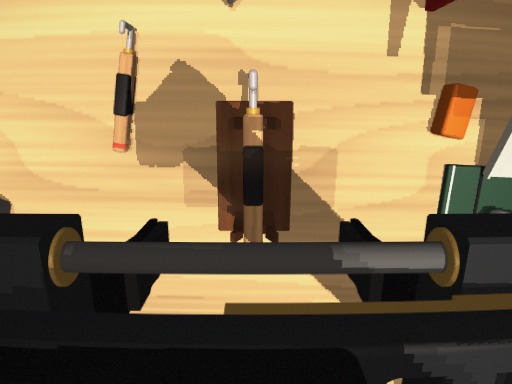

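View pics/s20.png

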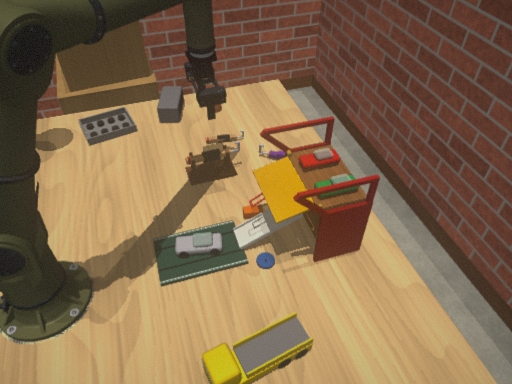

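Run:
```python
from h import *
W=np.load('w20.npy',allow_pickle=True).item()
a=atz((253.5,147),W,.087);b=atz((253.5,206),W,.087);print(a,b,(a+b)/2,np.degrees(np.arctan2(a[1]-b[1],a[0]-b[0])))
T=camera_params('top');S=camera_params('side')
t=read_camera('top');cv2.imwrite('pics/t20.png',t)
d=cv2.absdiff(t,cv2.imread('pics/top0.png')).max(2)
for n,(x,y) in dict(lorry=(364,232),car=(262,247),bumper=(240,194),tin=(289,201)).items(): print(n,d[y-8:y+8,x-8:x+8].mean().round(1))
s=cv2.imread('pics/s20.png')
c=np.zeros((560,800,3),np.uint8);c[:,:400]=cv2.resize(t[150:220,240:290],(400,560),interpolation=cv2.INTER_CUBIC);c[:480,400:]=cv2.resize(s[130:220,180:255],(400,480),interpolation=cv2.INTER_CUBIC)
cv2.imwrite('pics/c20.png',c)
bx=.701-.155*np.sin(np.radians(109));print('predicted bar side px',proj([bx,.018,.2+.155*np.cos(np.radians(109))],S), get_obs()['force'])
cv2.imwrite('pics/c21.png',cv2.resize(s[180:220,235:285],None,fx=10,fy=10,interpolation=cv2.INTER_CUBIC))
```

```text
[0.54905849 0.34004538 0.087     ] [0.49027957 0.33903293 0.087     ] [0.51966903 0.33953915 0.087     ] 0.9868119249287721
lorry 7.7
car 8.6
bumper 18.0
tin 7.6
predicted bar side px [250.85704219 204.14289379] [ 0.85938333  0.93349204 -0.49918839]
```

View pics/c20.png

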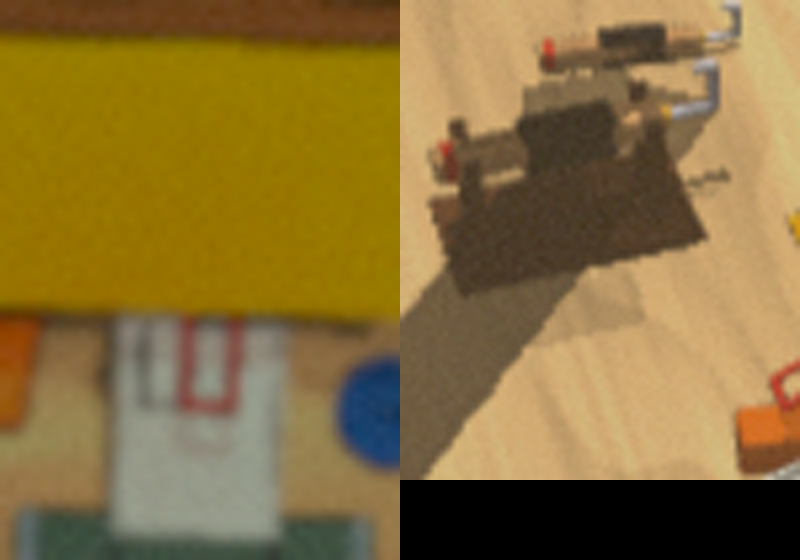

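View pics/c21.png

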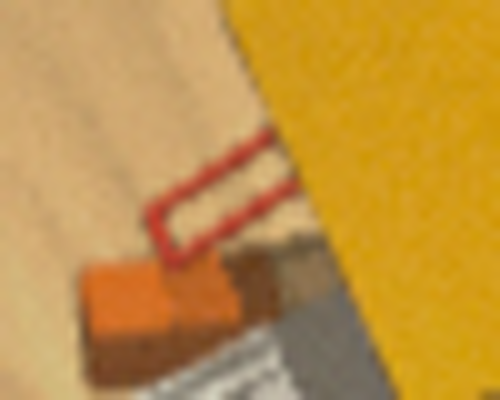

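```bash
python3 -c "
from cell import *
sign_off()"
```

```text
the job is handed in; nothing more can be done
```

The job is done and handed in at about 30.5 s. The system gives no verdict, so what follows rests on my own readings.

**What I did**
- I took the larger wooden pole from the left rest and passed its hook up through the eye. Step 1 was estimated as met, with the hook top about 13–15 mm above the bar and 20 mm on the hatch side.
- I swung the hatch down at about 0.35 rad/s. I then felt for the stop in 1 mm steps, and it came at about 109° for the eye bar.
- I bore down on the stop for about 1.4 s. The measured force was 6.8 N, which is about 8 N once the weight of the pole is added. Readings scatter by about 1 N, and no reading taken in the press came near 14 N.
- I unhooked downwards through the eye, laid the pole back in the rest with the hook up, and raised the open gripper clear.

**Last checks**
- **Hatch:** it is down. The eye bar is within 1 pixel of its predicted place in the side camera, about 50 mm below the hinge.
- **Pole:** it lies in both notches with the hook up, within about 1.5 mm and 0.1° of where it lay before.
- **Lorry, car and tin base:** unchanged in the top picture.
- **Bumper:** the top picture differed more here than at the other three. I put this down to the hatch's new shadow, as the bumper itself showed no visible shift, but I did not measure it separately.
- **Cameras:** the first top-view estimate of the pole's position differed by about 5 mm from the wrist camera. I trusted the wrist camera, and the grasp agreed with it.

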